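# Stow the sanding block in the tilt-out bin

## Robot

A 7-joint arm with a two-finger parallel gripper is mounted at the origin on the work surface. World frame = base frame: x ahead of the robot, y to its left, z up, the work surface at z = 0. Lengths are in m, angles in rad, forces in N, time in s.
With the tool pointing down it reaches from about 0.425 to 0.925 m from the base axis. Payload 6.8 kg.
Tool frame: the origin (TCP) lies at the very end of the fingers, on their centre line; the grasp point (between the pads) lies 19 mm behind it; z points along the fingers, x is the direction in which the jaws open and shut, and the axes are right-handed (so a half turn about z gives the same grasp; the last joint's range is limited). The gripper opens to 85 mm and grips with 20 to 120 N. Pads are 22 mm wide; open, the fingers measure 114 mm over their backs; the gripper's body (76 mm by 85 mm) begins 54 mm behind the grasp point. The pads swing forward as they close: fully open they stand 13 mm farther back than shut.
Start: joints at [-1.374, 0.477, 0.022, 1.555, -0.011, 1.109, -0.083], TCP at [0.203, 0.644, 0.231] pointing down, gripper open.
Joint ranges: [-2.96, 2.96], [-0.34, 2.1], [-1.41, 1.46], [0.24, 2.44], [-1.37, 4.51], [0.17, 1.92], [-2.96, 2.96]. Speed limits (rad/s): [2.39, 2.39, 3.14, 3.14, 3.14, 3.14, 3.14].

## Interface

Orientations are given as a rotation vector (axis times angle).
In Python, from bench import r, grab_frame gives the robot as it stands. The module is installed in compiled form; this text tells all that it offers.
- The arm moves only by the tool send_rows, never from a script. Its argument "series" is a list of rows, each a list of 2 entries, a list of its own where there are three numbers: the shift along the tool's x, y, z in m, then the turn, a rotation vector about the tool's x, y, z in units of 5 degrees (1.0 is 5 degrees). A call has 1 to 20 rows; each row shifts and turns the commanded pose from where the row before left it, along the tool's axes as they then stand; what a row does not reach is not made up. A row lasts 1/8 s, in which the tool goes at most 62.5 mm and 10.7 degrees, less where a joint would pass 70% of its speed; a pose out of reach is approached as far as the arm can. A call is refused whole if a number of a shift passes 0.0625 or a number of a turn 1, either way. A call with a gripper value outside its range is refused whole. "fingers" is the closure in counts, from 0 (fully open) to 255 (shut), set as the call begins (left out, the last holds). The fingers move at their own pace and stop on an object; "grip_force" is the grip in N (left out, the last holds). Time passes only in rows, so rows that do not move let the fingers close. It gives the time, the measured TCP pose, the force and the opening at its end, in the units of the state.
- r.get_obs(): the state, without advancing time (a new reading comes with each control period).
- grab_frame(name): name is "side" or "top"; returns a dict with "frame" (420x560x3 uint8, red, green, blue), "fx", "fy", "cx", "cy" (pixels), "dist_coeffs" ([k1, k2, p1, p2, k3] as OpenCV has them; the pictures are not rectified), "origin" and "rotation" of the camera in the world. Camera axes: x right, y down, z forward; pixel columns grow to the right and rows downward; lengths in m; the calibration is good to about 2 mm. A picture is of the moment at which its call begins. There is no depth.
- r.hand_in(): hands the job in, once; it reports no verdict.
The state is a dict: "clock": time; "joints": joint angles; "qvel": joint speeds; "tau": joint torques, N m; "tcp_pos": TCP position; "orientation": TCP orientation; "contact_force": force on the tool from outside, world axes, zero at the start; "moment": the same for the moment, N m; "grip_width": finger opening in m.
Only numpy, scipy, OpenCV 4.12 (cv2) and the standard library are available. Lean on these libraries where they do the work, as an engineer would, in place of code of your own. Each camera call takes 0.05 s, during which the arm holds its last target.

## Task

Tip the wider of the two tilt-out bins fully forward. Then stand the cork sanding block up on its end on the bench and let go of it, then pick it up again and put it (without dropping it) into the tipped bin so that it stands on end on the bin's floor; let go, and then push the bin back until it clicks fully shut. Leave the narrower bin shut and the other things on the bench where they are.

Things in the scene. Friction and masses are not known exactly. Their poses are not given: they have to be found in the camera images.
- sanding_block: cork sanding block, plain box 120 x 60 x 32 mm, 0.12 to 0.22 kg. Origin at its centre; x along its 120 mm length, y its 60 mm width, z its 32 mm thickness. Starts lying on a broad face near the middle of the bench, in front of and between the units, length within 0.6 rad of world x.
- wide_unit: wider tilt-out bin unit, fixed: plywood housing 120 mm wide, 110 deep, 170 high, with a top panel whose front edge lies 15 mm behind the bin's front face; holds one grey bin. Origin: centre of its underside; z up, its -x axis points out of its front, roughly to the robot (turned up to 9 degrees). The two units swap places between starts; tell them by width.
- wide_bin (a joint): tilt of the wider bin about its bottom front hinge: 0 shut, 0.75 rad tipped fully forward at its stop, where it stays. A sprung catch holds it shut: about 7 N at the handle opens it; shutting takes about 4 N from 0.22 rad on, then near 0.1 rad it snaps shut by itself. In between, stiff hinge (about 1 N at the handle). Left ajar it stays ajar, at the latest at 0.2 rad.
- wide_hinge (a point): point on the wider bin's hinge axis, at mid width, 15 mm above the bench, at the bin's front face; axes as wide_unit (does not move as the bin tips). The hinge axis lies along the unit's y.
- wide_handle (a point): centre of the wider bin's handle: round aluminium bar along y, 10 mm thick, 67 mm between two brackets, 50 mm out from the bin's front face and 135 mm above the hinge when shut (30 mm above the front panel's top edge). Moves with the bin; axes of the bin.
- wide_floor (a point): centre of the wider bin's inner floor; moves with the bin. z points up out of the bin, x from front panel to back, y across. Shut, it lies 40 mm behind, 5 mm above the hinge. Inside: 84 mm wide, 70 mm deep; front panel rises 100 mm above the floor, back and sides 60 mm (sides' front 23 mm as high as the panel). Walls 4-5 mm. Over 3 N down on the floor tilts the bin shut.
- narrow_unit: narrower tilt-out bin unit, fixed: plywood housing 80 mm wide, 110 deep, 170 high, with a top panel whose front edge lies 15 mm behind the bin's front face; holds one grey bin. Origin: centre of its underside; z up, its -x axis points out of its front, roughly to the robot (turned up to 9 degrees). The two units swap places between starts; tell them by width.
- narrow_bin (a joint): tilt angle of the narrower bin, as for the wider one; 0 shut. It must stay shut.
- tape_roll: bystander: orange roll of tape, 84 mm across, 38 mm high, standing flat between the two units
- cork_ring: bystander: flat cork ring, 116 mm across, 12 mm high
- pencil: bystander: flat wooden carpenter's pencil, 175 x 15 x 8 mm, lying at the robot's left
- steel_ruler: bystander: steel ruler, 200 x 30 x 4 mm, behind the units
- mug: bystander: white mug, 80 mm across, 90 mm high
- scissors: bystander: scissors with black loop handles, 170 mm long, 14 mm high
- foam_model: bystander: white foam model, 110 x 70 x 50 mm
Not all that is in view belongs to the job. Leave any purple look-alike of the wide_unit alone.

How it is judged:
By the outcome, as a careful person would: the job done as asked, in the order asked, and still so for the second after the job is handed in, with the robot touching nothing.
It also fails if it takes over 72 s, if anything falls off the work surface, if the arm or the gripper's body presses on something with over 40 N, if the wrist force passes 120 N, or if a joint passes its speed limit or range.

## Working session

There is one attempt and no reset: what is moved stays moved. The work goes in short steps, Python scripts to look and compute and a tool call to move; the robot and the scene stay as the last step left them, time stands still between calls to the robot, and variables do not carry over. Pictures are saved under pics/ and viewed, and the job is handed in when it is done.

Besides the shell and the picture viewer there is one more tool, called after "Request:" by a JSON object that holds its "method" and its "body", one argument or row to a line. send_rows: Moves the arm, as the interface text tells. Its arguments: {"type":"object","properties":{"series":{"type":"array"},"fingers":{"type":"number"},"grip_force":{"type":"number"}},"required":["series"]}

```bash
mkdir -p pics; ls; python3 - <<'E'
from bench import r, grab_frame
import cv2
o=r.get_obs()
for k,v in o.items(): print(k,v)
for n in ("side","top"):
    f=grab_frame(n); cv2.imwrite(f"pics/{n}0.png",f["frame"][:,:,::-1])
    print(n,{k:v for k,v in f.items() if k!="frame"})
E
```

```text
pics
clock 0.0
joints [-1.37411683  0.47778612  0.02236298  1.55645534 -0.01148523  1.10933925
 -0.08308634]
qvel [-8.92879926e-04 -1.49843966e-04 -8.96776908e-04  1.17501854e-03
  9.41229406e-04  7.74662008e-04 -1.08602786e-06]
tau [-5.84139307e-04 -5.96439278e+01  1.60784058e+00 -2.81192780e+01
  1.24993184e-02  9.48058383e-03  3.55157184e-07]
tcp_pos [0.20240743 0.64330283 0.23033393]
orientation [ 2.53190447e+00  1.85778202e+00 -2.19460324e-03]
contact_force [-0.22564477  0.58737102  0.06398141]
moment [ 0.03692048  0.00752985 -0.04716832]
grip_width 0.08523677582250258
side {'fx': 445.8151166011496, 'fy': 445.8151166011496, 'cx': 275.35184747500443, 'cy': 208.9443610795152, 'dist_coeffs': array([-0.09070162,  0.        ,  0.        ,  0.        ,  0.        ]), 'origin': array([ 0.16618059, -1.04273413,  0.93042077]), 'rotation': array([-2.19592647,  0.32863731, -0.15339182])}
top {'fx': 400.4775733697722, 'fy': 400.4775733697722, 'cx': 278.46719181246243, 'cy': 206.14428325549662, 'dist_coeffs': array([-0.05224442,  0.        ,  0.        ,  0.        ,  0.        ]), 'origin': array([ 0.33112943, -0.00114802,  1.10163108]), 'rotation': array([-2.15593477,  2.11784036, -0.14583851])}
```

View pics/side0.png

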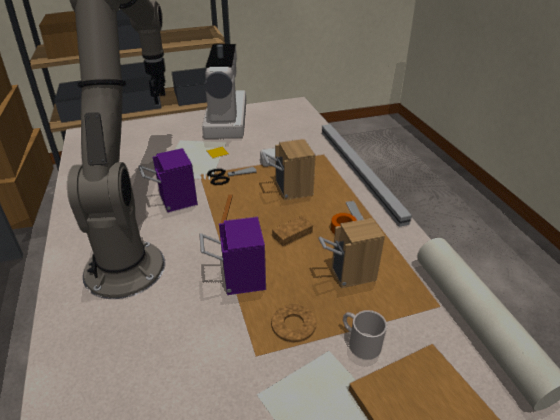

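View pics/top0.png

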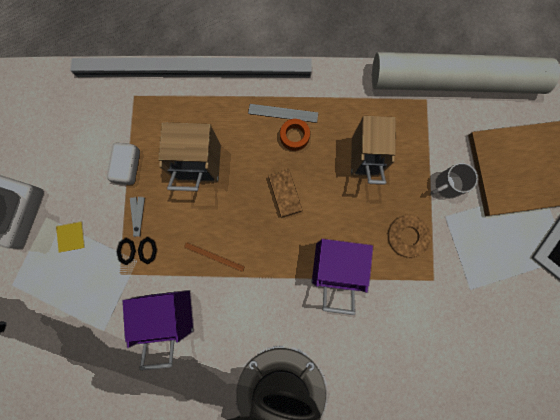

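The side view shows the wide unit at about (295,170) and the narrow one at (357,253). The top view shows wide at (188,150), narrow at (375,147), the block at (284,192), and two purple look-alikes at (343,265) and (157,318). Next I'll write the helpers and zoom in.

```bash
cat > h.py <<'E'
import numpy as np, cv2
from scipy.spatial.transform import Rotation as R
from bench import r, grab_frame
def cam(f):
    K=np.array([[f["fx"],0,f["cx"]],[0,f["fy"],f["cy"]],[0,0,1]]);return K,np.array(f["dist_coeffs"]),R.from_rotvec(f["rotation"]).as_matrix(),np.array(f["origin"])
def rays(f,px):
    K,d,M,o=cam(f); u=cv2.undistortPoints(np.array(px,float).reshape(-1,1,2),K,d).reshape(-1,2)
    return o,np.c_[u,np.ones(len(u))]@M.T
def onz(f,px,z):
    o,v=rays(f,px); return o+v*((z-o[2])/v[:,2])[:,None]
def proj(f,P):
    K,d,M,o=cam(f); return cv2.projectPoints(np.array(P,float).reshape(-1,1,3),cv2.Rodrigues(M.T)[0],-M.T@o,K,d)[0].reshape(-1,2)
def tri(f1,p1,f2,p2):
    o1,v1=rays(f1,[p1]);o2,v2=rays(f2,[p2]);A=np.c_[v1[0],-v2[0]];s=np.linalg.lstsq(A,o2-o1,rcond=None)[0]
    a=o1+v1[0]*s[0];b=o2+v2[0]*s[1];return (a+b)/2,np.linalg.norm(a-b)
def crop(f,x0,y0,w,h,k,name,pts=None):
    im=f["frame"][y0:y0+h,x0:x0+w,::-1].copy(); im=cv2.resize(im,None,fx=k,fy=k,interpolation=cv2.INTER_CUBIC)
    if pts is not None:
        for p in pts: cv2.circle(im,(int((p[0]+.5-x0)*k),int((p[1]+.5-y0)*k)),3,(0,255,0),1)
    cv2.imwrite("pics/"+name,im)
E
python3 - <<'E'
from h import *
t=grab_frame("top");s=grab_frame("side")
crop(t,145,105,110,100,7,"t1.png");crop(s,240,130,110,90,7,"s1.png")
# block by mask
hsv=cv2.cvtColor(t["frame"],cv2.COLOR_RGB2HSV)
crop(t,250,150,70,75,8,"t2.png")
E
```

```text
(no output)
```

View pics/t1.png

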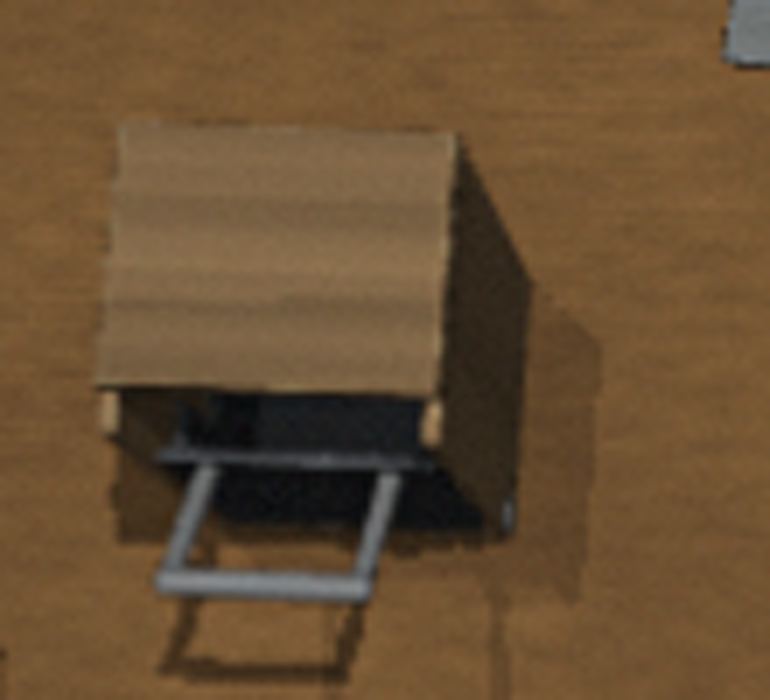

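View pics/s1.png

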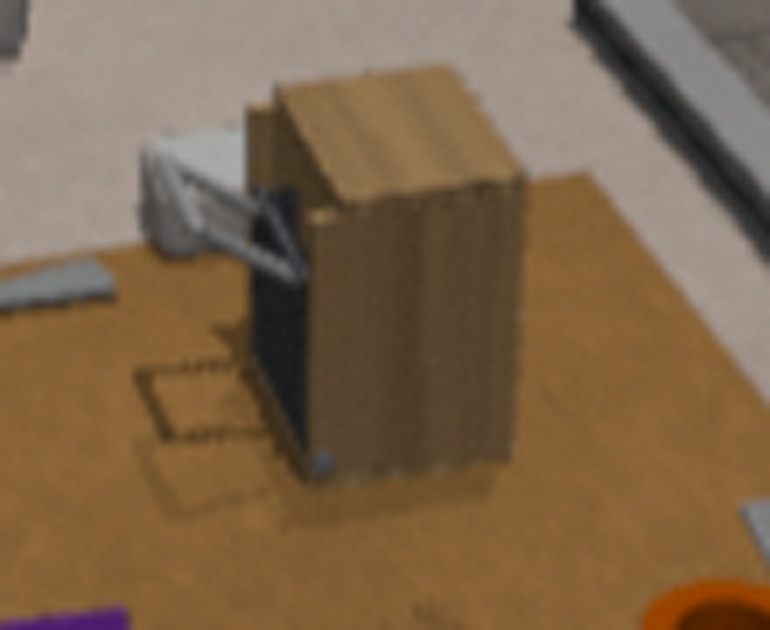

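View pics/t2.png

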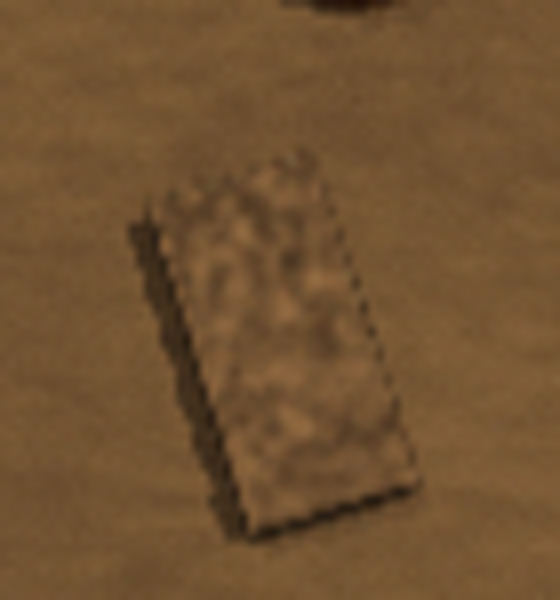

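```bash
python3 - <<'E'
from h import *
t=grab_frame("top");s=grab_frame("side")
a=np.array([(121,122),(457,133),(435,388),(98,385)])/7+np.array([145,105])-.5
P=onz(t,a,.17);print(P.round(4)); 
for i in range(4):
    d=P[(i+1)%4]-P[i];print(np.linalg.norm(d).round(4),np.arctan2(d[1],d[0]).round(3))
b=np.array([(160,582),(370,590)])/7+np.array([145,105])-.5
H=onz(t,b,.15);print("handle",H.round(4),H.mean(0),np.linalg.norm(H[1]-H[0]),np.arctan2(*(H[1]-H[0])[:2]))
c=np.array([(155,210),(315,158),(418,488),(252,538)])/8+np.array([250,150])-.5
B=onz(t,c,.032);print("block",B.round(4),B.mean(0))
for i in range(4):
    d=B[(i+1)%4]-B[i];print(np.linalg.norm(d).round(4),np.arctan2(d[1],d[0]).round(3))
# triangulate handle ends: side image
sb=np.array([(152,150),(200,232)])/7+np.array([240,130])-.5
print(tri(t,b[0],s,sb[0]),tri(t,b[1],s,sb[1]))
crop(s,270,210,50,40,12,"s2.png",proj(s,B))
# roof check in side
crop(s,240,130,110,90,7,"s3.png",np.r_[proj(s,P),proj(s,H)])
E
```

```text
[[0.6764 0.3038 0.17  ]
 [0.6734 0.1848 0.17  ]
 [0.5815 0.1881 0.17  ]
 [0.5811 0.3054 0.17  ]]
0.119 -1.596
0.0919 3.106
0.1173 1.574
0.0953 -0.017
handle [[0.516  0.2853 0.15  ]
 [0.5143 0.2114 0.15  ]] [0.51517118 0.24838705 0.15      ] 0.07390960857641514 -3.1183756269135965
block [[ 0.5764  0.0431  0.032 ]
 [ 0.5955 -0.0113  0.032 ]
 [ 0.482  -0.0477  0.032 ]
 [ 0.4641  0.0079  0.032 ]] [ 0.5294926  -0.00200875  0.032     ]
0.0577 -1.233
0.1192 -2.831
0.0584 1.883
0.1177 0.303
(array([0.51203296, 0.28432701, 0.15466612]), np.float64(0.006164673005858384)) (array([0.51392506, 0.21213892, 0.14744627]), np.float64(0.0017568545574308907))
```

View pics/s3.png

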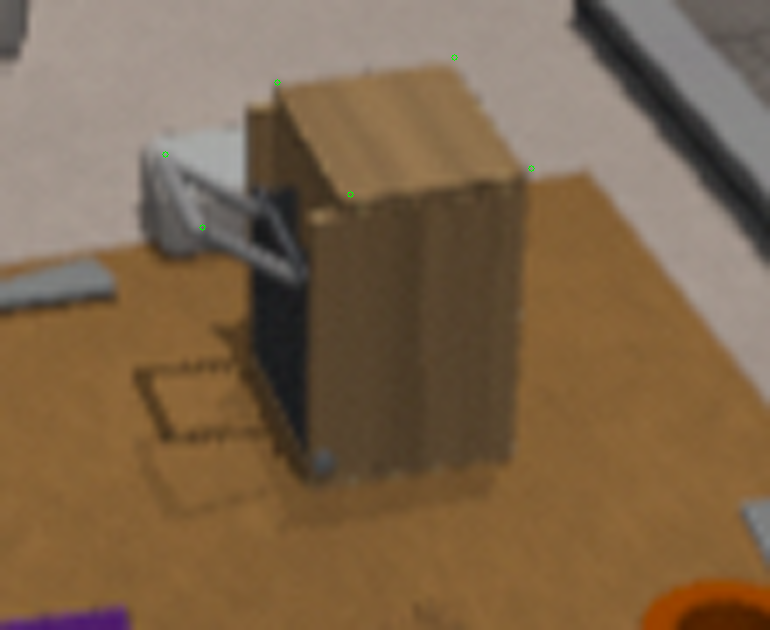

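View pics/s2.png

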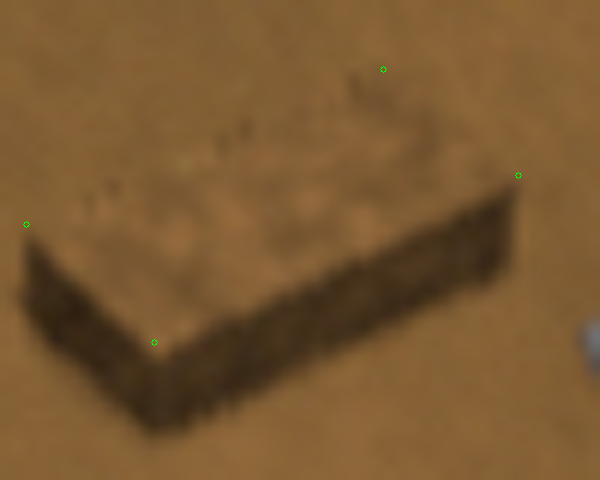

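The projected corners match the side view to about 2 mm, and the roof comes out at 119 x 95 mm as expected. That gives:
- **Handle:** about (0.515, 0.248, 0.149)
- **Hinge:** about (0.5655, 0.247), unit yaw about -0.02
- **Block:** (0.5295, -0.002), yaw 0.307

Next is a helper that works out moves in the tool's axes.

```bash
cat >> h.py <<'E'
def pose():
    o=r.get_obs(); return np.array(o["tcp_pos"]),R.from_rotvec(o["orientation"])
def ori(zdir,xdir):
    z=np.array(zdir,float);z/=np.linalg.norm(z);x=np.array(xdir,float);x-=z*(x@z);x/=np.linalg.norm(x)
    return R.from_matrix(np.c_[x,np.cross(z,x),z])
def rel(p0,R0,p1,R1):
    """shift first in R0 axes, and turn (5deg units)"""
    return R0.inv().apply(np.array(p1)-p0), (R0.inv()*R1).as_rotvec()/np.radians(5)
np.set_printoptions(suppress=True,precision=4)
E
python3 - <<'E'
from h import *
p,q=pose();print(p,q.as_matrix())
for s in (1,-1):
    print(rel(p,q,[.515,.248,.20],ori([0,0,-1],[s,-.02*s,0])))
E
```

```text
[0.2025 0.6437 0.231 ] [[ 0.3001  0.9539 -0.0001]
 [ 0.9539 -0.3001 -0.0005]
 [-0.0006  0.     -1.    ]]
(array([-0.2837,  0.4168,  0.0312]), array([ 0.0045,  0.0053, 14.7362]))
(array([-0.2837,  0.4168,  0.0312]), array([ -0.0057,   0.0048, -21.2638]))
```

Request:
{"method": "send_rows", "body": {
  "series": [
    [[-0.0236, 0.0347, 0], [0, 0, 0]],
    [[-0.0236, 0.0347, 0], [0, 0, 0]],
    [[-0.0236, 0.0347, 0], [0, 0, 0]],
    [[-0.0236, 0.0347, 0], [0, 0, 0]],
    [[-0.0236, 0.0347, 0], [0, 0, 0]],
    [[-0.0236, 0.0347, 0], [0, 0, 0]],
    [[-0.0236, 0.0347, 0], [0, 0, 0]],
    [[-0.0236, 0.0347, 0], [0, 0, 0]],
    [[-0.0236, 0.0347, 0], [0, 0, 0]],
    [[-0.0236, 0.0347, 0], [0, 0, 0]],
    [[-0.0236, 0.0347, 0], [0, 0, 0]],
    [[-0.0236, 0.0347, 0], [0, 0, 0]]
  ],
  "fingers": 120,
  "grip_force": 40
}}

```text
clock: 1.8
tcp_pos: [0.5155, 0.2477, 0.2314]
orientation: [-2.533, -1.859, -0.001]
contact_force: [-0.2, 0.2, -0.2]
grip_width: 0.0453
```

```bash
python3 - <<'E'
from h import *
import json
o=r.get_obs();json.dump({"j":list(o["joints"]),"p":list(o["tcp_pos"]),"o":list(o["orientation"])},open("k1.json","w"))
print(o["joints"],o["contact_force"],o["grip_width"]);p,q=pose();print(p,rel(p,q,[.515,.248,.20],ori([0,0,-1],[1,-.02,0])))
E
```

```text
[-0.7178  0.3085  0.1997  1.8185 -0.0709  1.0211  0.7759] [-0.1871  0.1852 -0.1721] 0.04528507468344319
[0.5155 0.2477 0.2314] (array([ 0.0001, -0.0006,  0.0314]), array([-0.0014, -0.0045, 14.7382]))
```

Request:
{"method": "send_rows", "body": {
  "series": [
    [[0, 0, 0], [0, 0, 0.983]],
    [[0, 0, 0], [0, 0, 0.983]],
    [[0, 0, 0], [0, 0, 0.983]],
    [[0, 0, 0], [0, 0, 0.983]],
    [[0, 0, 0], [0, 0, 0.983]],
    [[0, 0, 0], [0, 0, 0.983]],
    [[0, 0, 0], [0, 0, 0.983]],
    [[0, 0, 0], [0, 0, 0.983]],
    [[0, 0, 0], [0, 0, 0.983]],
    [[0, 0, 0], [0, 0, 0.983]],
    [[0, 0, 0], [0, 0, 0.983]],
    [[0, 0, 0], [0, 0, 0.983]],
    [[0, 0, 0], [0, 0, 0.983]],
    [[0, 0, 0], [0, 0, 0.983]],
    [[0, 0, 0], [0, 0, 0.983]]
  ]
}}

```text
clock: 3.68
tcp_pos: [0.5147, 0.2488, 0.2313]
orientation: [-3.141, 0.037, 0.0]
contact_force: [0.9, 0.8, -0.0]
grip_width: 0.0452
```

```bash
python3 - <<'E'
from h import *
import json
o=r.get_obs();json.dump({"j":list(o["joints"]),"p":list(o["tcp_pos"]),"o":list(o["orientation"])},open("k2.json","w"))
print(o["joints"]);p,q=pose();print(p,rel(p,q,[.515,.248,.131],ori([0,0,-1],[1,-.02,0])))
s=grab_frame("side");crop(s,200,100,160,120,5,"s4.png")
E
```

```text
[-0.9118  0.3236  0.4422  1.8315 -0.1604  1.0215 -0.4291]
[0.5147 0.2488 0.2313] (array([0.0003, 0.0008, 0.1003]), array([-0.0012,  0.0004, -0.0397]))
```

View pics/s4.png

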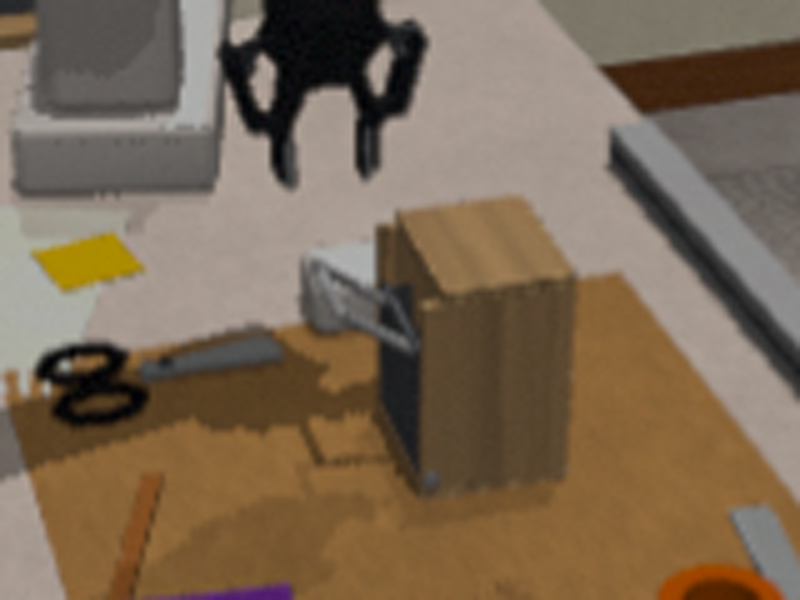

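The gripper sits above the handle with its jaws along x, straddling the bar in the view. I'll go down and close.

Request:
{"method": "send_rows", "body": {
  "series": [
    [[0, 0, 0.025], [0, 0, 0]],
    [[0, 0, 0.025], [0, 0, 0]],
    [[0, 0, 0.025], [0, 0, 0]],
    [[0, 0, 0.025], [0, 0, 0]],
    [[0, 0, 0], [0, 0, 0]]
  ]
}}

```text
clock: 4.35
tcp_pos: [0.5135, 0.2482, 0.1297]
orientation: [3.139, -0.031, -0.005]
contact_force: [0.2, 0.2, 0.2]
grip_width: 0.0453
```

Request:
{"method": "send_rows", "body": {
  "series": [
    [[0, 0, 0], [0, 0, 0]],
    [[0, 0, 0], [0, 0, 0]],
    [[0, 0, 0], [0, 0, 0]],
    [[0, 0, 0], [0, 0, 0]]
  ],
  "fingers": 255,
  "grip_force": 30
}}

```text
clock: 4.85
tcp_pos: [0.5144, 0.2492, 0.1325]
orientation: [-3.14, 0.032, 0.001]
contact_force: [-4.3, -0.4, 5.8]
grip_width: 0.0086
```

```bash
python3 - <<'E'
from h import *
o=r.get_obs();print(o["clock"],o["contact_force"],o["grip_width"],o["joints"])
p,q=pose();print(p)
s=grab_frame("side");crop(s,230,110,110,80,7,"s5.png")
h0=np.array([-.05,.135])
for th in np.linspace(0,.75,9):
    c,sn=np.cos(th),np.sin(th);print(round(th,3),np.array([h0[0]*c-h0[1]*sn,h0[0]*sn+h0[1]*c])-h0)
E
```

```text
4.85 [-4.335  -0.4215  5.7709] 0.008647591196444288 [-0.8695  0.4455  0.3996  1.9187 -0.2327  0.8219 -0.3658]
[0.5144 0.2492 0.1325]
0.0 [0. 0.]
0.094 [-0.0124 -0.0053]
0.188 [-0.0243 -0.0117]
0.281 [-0.0355 -0.0192]
0.375 [-0.046  -0.0277]
0.469 [-0.0556 -0.0372]
0.562 [-0.0643 -0.0475]
0.656 [-0.072  -0.0585]
0.75 [-0.0786 -0.0703]
```

View pics/s5.png

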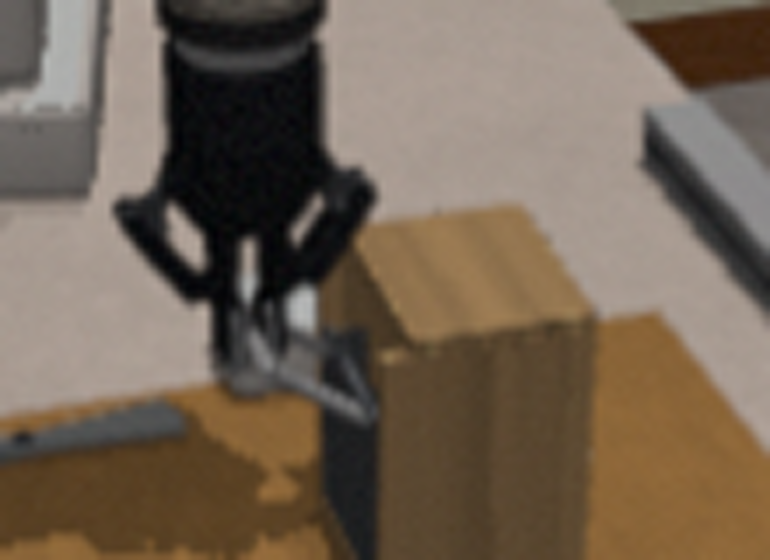

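Request:
{"method": "send_rows", "body": {
  "series": [
    [[-0.0062, 0, 0.0026], [0, 0, 0]],
    [[-0.0062, 0, 0.0027], [0, 0, 0]],
    [[-0.006, 0, 0.0032], [0, 0, 0]],
    [[-0.006, 0, 0.0032], [0, 0, 0]],
    [[-0.0056, 0, 0.0037], [0, 0, 0]],
    [[-0.0056, 0, 0.0038], [0, 0, 0]],
    [[-0.0052, 0, 0.0042], [0, 0, 0]],
    [[-0.0053, 0, 0.0043], [0, 0, 0]],
    [[-0.0048, 0, 0.0047], [0, 0, 0]],
    [[-0.0048, 0, 0.0048], [0, 0, 0]],
    [[-0.0043, 0, 0.0051], [0, 0, 0]],
    [[-0.0044, 0, 0.0052], [0, 0, 0]],
    [[-0.0038, 0, 0.0055], [0, 0, 0]],
    [[-0.0039, 0, 0.0055], [0, 0, 0]],
    [[-0.0033, 0, 0.0059], [0, 0, 0]],
    [[-0.0035, 0, 0.0062], [0, 0, 0]],
    [[0, 0, 0], [0, 0, 0]]
  ]
}}

```text
clock: 7.02
tcp_pos: [0.4358, 0.2508, 0.0602]
orientation: [-3.141, 0.032, -0.0]
contact_force: [3.5, 4.9, -1.8]
grip_width: 0.0091
```

```bash
python3 - <<'E'
from h import *
o=r.get_obs();print(o["contact_force"],o["grip_width"],o["joints"])
s=grab_frame("side");crop(s,230,110,110,90,7,"s6.png")
t=grab_frame("top");crop(t,145,105,110,120,6,"t6.png")
E
```

```text
[ 3.5075  4.8727 -1.8133] 0.009108727943600094 [-0.9278  0.4634  0.3491  2.1174 -0.2734  0.6024 -0.4064]
```

View pics/s6.png

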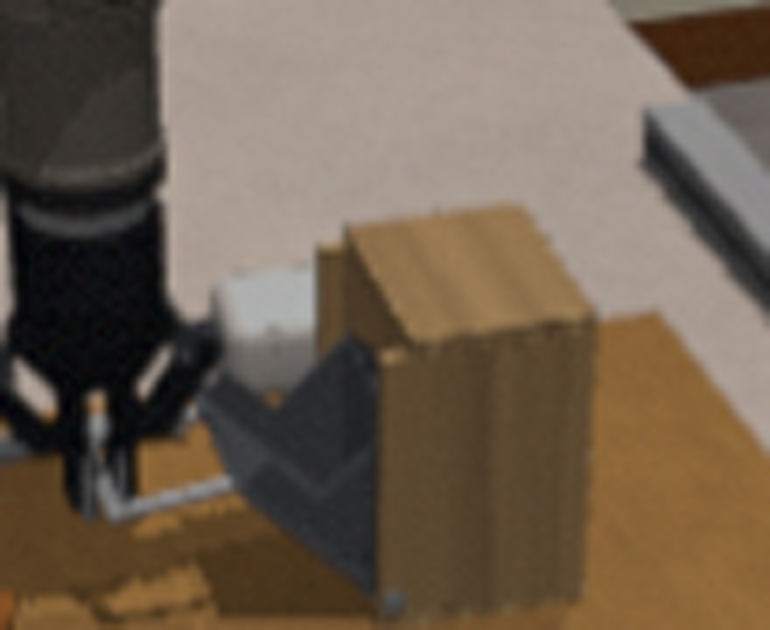

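The bin is tipped. I'll nudge it on to confirm it's at the stop.

Request:
{"method": "send_rows", "body": {
  "series": [
    [[-0.001, 0, 0.0018], [0, 0, 0]],
    [[-0.001, 0, 0.0018], [0, 0, 0]],
    [[0, 0, 0], [0, 0, 0]]
  ]
}}

```text
clock: 7.5
tcp_pos: [0.4357, 0.2509, 0.0593]
orientation: [-3.139, 0.034, -0.004]
contact_force: [-0.3, -0.5, 28.2]
grip_width: 0.0093
```

Force rose to 28 N with no travel, so it is at the stop. Releasing and rising.

Request:
{"method": "send_rows", "body": {
  "series": [
    [[0.001, 0, -0.0018], [0, 0, 0]],
    [[0.001, 0, -0.0018], [0, 0, 0]],
    [[0, 0, 0], [0, 0, 0]]
  ],
  "fingers": 150
}}

```text
clock: 7.88
tcp_pos: [0.435, 0.2496, 0.0601]
orientation: [3.14, -0.033, -0.003]
contact_force: [0.6, -0.5, -0.3]
grip_width: 0.0355
```

Request:
{"method": "send_rows", "body": {
  "series": [
    [[0, 0, -0.03], [0, 0, 0]],
    [[0, 0, -0.03], [0, 0, 0]],
    [[0, 0, -0.03], [0, 0, 0]],
    [[0, 0, -0.03], [0, 0, 0]],
    [[0, 0, -0.03], [0, 0, 0]]
  ]
}}

```text
clock: 8.5
tcp_pos: [0.4352, 0.2499, 0.2111]
orientation: [3.14, -0.033, -0.002]
contact_force: [-0.2, 1.0, -0.8]
grip_width: 0.0353
```

```bash
python3 - <<'E'
from h import *
import json
o=r.get_obs();json.dump({"j":list(o["joints"]),"p":list(o["tcp_pos"]),"o":list(o["orientation"])},open("k3.json","w"))
print(o["contact_force"],o["grip_width"],o["joints"],o["tcp_pos"])
s=grab_frame("side");crop(s,230,110,110,90,7,"s7.png")
t=grab_frame("top");crop(t,145,105,110,120,5,"t7.png")
D=[json.load(open(f"k{i}.json")) for i in (1,2,3)]+[dict(j=[-1.37411683,0.47778612,0.02236298,1.55645534,-0.01148523,1.10933925,-0.08308634],p=[0.20240743,0.64330283,0.23033393],o=[2.53190447,1.85778202,-0.0022])]
from scipy.optimize import least_squares
ex=lambda a,ang:R.from_rotvec(np.array(a)*ang)
def fk(x,j,sg):
    off1,off7,dz,L1,L2,L3,a1,a2=x
    q=ex([0,0,1],sg[0]*j[0]+off1);p=np.array([0,0,dz])
    q=q*ex([0,1,0],j[1]);p=p+q.apply([0,0,0])
    q=q*ex([0,0,1],sg[1]*j[2]);p=p+q.apply([a1,0,L1]);q=q*ex([0,1,0],j[3])
    q=q*ex([0,0,1],sg[2]*j[4]);p=p+q.apply([a2,0,L2]);q=q*ex([0,1,0],j[5])
    q=q*ex([0,0,1],sg[3]*j[6]+off7);p=p+q.apply([0,0,L3]);return p,q
best=[]
import itertools
for sg in itertools.product([1,-1],repeat=4):
  for o1 in (0,1.5,3,-1.5):
   for o7 in (0,1.5,3,-1.5):
    f=lambda x:np.concatenate([np.r_[fk(x,d["j"],sg)[0]-d["p"],.3*(fk(x,d["j"],sg)[1].inv()*R.from_rotvec(d["o"])).as_rotvec()] for d in D])
    z=least_squares(f,[o1,o7,.35,.4,.4,.3,0,0]);best.append((z.cost,sg,z.x))
best.sort(key=lambda b:b[0])
for b in best[:3]:print(b)
E
```

```text
[-0.1756  0.9936 -0.82  ] 0.03525354307756834 [-1.0334  0.224   0.4519  2.0072 -0.1204  0.9375 -0.5404] [0.4352 0.2499 0.2111]
(np.float64(3.7914340830977126e-05), (-1, -1, -1, -1), array([-0.0955, -3.237 , -0.3328,  0.4807,  0.4943, -0.4037,  0.0295,
        0.0358]))
(np.float64(3.791434083097985e-05), (-1, -1, -1, -1), array([-0.0955, -3.237 , -0.3328,  0.4807,  0.4943, -0.4037,  0.0295,
        0.0358]))
(np.float64(3.791434083098033e-05), (-1, -1, -1, -1), array([-0.0955,  3.0461, -0.3328,  0.4807,  0.4943, -0.4037,  0.0295,
        0.0358]))
```

View pics/s7.png

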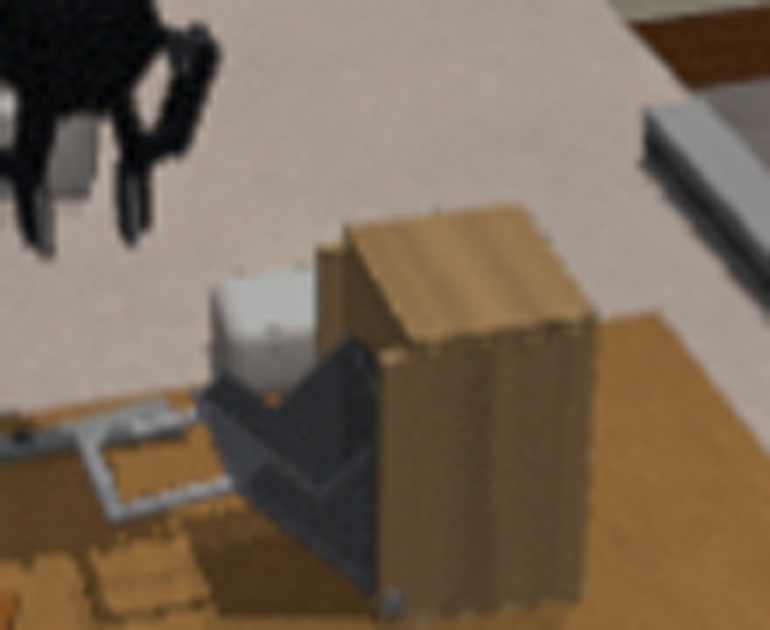

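View pics/t7.png

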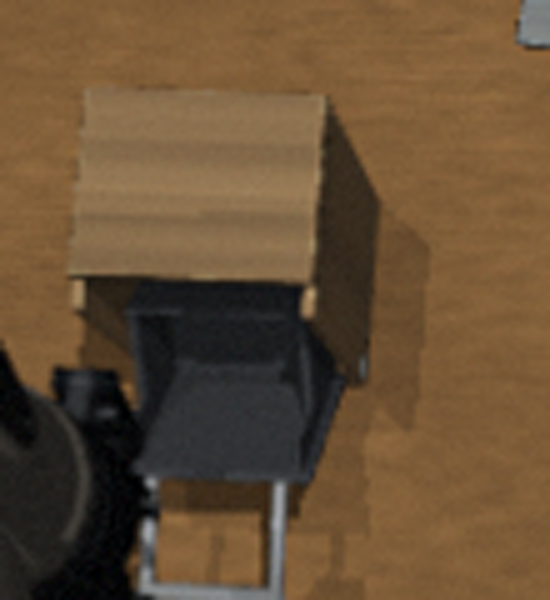

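The bin is fully open and stays there. In the side crop, its front panel now faces up-left at about (220,390). I'll travel to above the block's far end and tilt the tool, which also gives a tilted sample for my kinematic fit.

```bash
python3 - <<'E'
from h import *
p,q=pose()
u=np.array([.953,.302,0]);b=np.array([-.302,.953,0])
print(rel(p,q,[.57,.01,.23],ori([0,0,-1],-b)))
E
```

```text
(array([ 0.138 ,  0.2382, -0.0172]), array([-0.0494, -0.0078, 14.2435]))
```

Request:
{"method": "send_rows", "body": {
  "series": [
    [[0.0, 0.018, -0.0085], [0, 0, 0]],
    [[0.0, 0.02, -0.0085], [0, 0, 0]],
    [[0.0138, 0.02, 0], [0, 0, 0]],
    [[0.0138, 0.02, 0], [0, 0, 0]],
    [[0.0138, 0.02, 0], [0, 0, 0]],
    [[0.0138, 0.02, 0], [0, 0, 0]],
    [[0.0138, 0.02, 0], [0, 0, 0]],
    [[0.0138, 0.02, 0], [0, 0, 0]],
    [[0.0138, 0.02, 0], [0, 0, 0]],
    [[0.0138, 0.02, 0], [0, 0, 0]],
    [[0.0138, 0.02, 0], [0, 0, 0]],
    [[0.0138, 0.02, 0], [0, 0, 0]]
  ],
  "fingers": 0
}}

```text
clock: 10.1
tcp_pos: [0.5682, 0.0071, 0.2274]
orientation: [3.141, -0.035, -0.002]
contact_force: [-0.3, 0.5, 0.5]
grip_width: 0.0854
```

Request:
{"method": "send_rows", "body": {
  "series": [
    [[0, 0, 0], [0, 0, 0.95]],
    [[0, 0, 0], [0, 0, 0.95]],
    [[0, 0, 0], [0, 0, 0.95]],
    [[0, 0, 0], [0, 0, 0.95]],
    [[0, 0, 0], [0, 0, 0.95]],
    [[0, 0, 0], [0, 0, 0.95]],
    [[0, 0, 0], [0, 0, 0.95]],
    [[0, 0, 0], [0, 0, 0.95]],
    [[0, 0, 0], [0, 0, 0.95]],
    [[0, 0, 0], [0, 0, 0.95]],
    [[0, 0, 0], [0, 0, 0.95]],
    [[0, 0, 0], [0, 0, 0.95]],
    [[0, 0, 0], [0, 0, 0.95]],
    [[0, 0, 0], [0, 0, 0.95]],
    [[0, 0, 0], [0, 0, 0.95]]
  ]
}}

```text
clock: 11.98
tcp_pos: [0.5678, 0.0079, 0.2274]
orientation: [2.529, -1.862, -0.002]
contact_force: [0.1, -0.4, -0.1]
grip_width: 0.0852
```

```bash
python3 - <<'E'
from h import *
import json
o=r.get_obs();json.dump({"j":list(o["joints"]),"p":list(o["tcp_pos"]),"o":list(o["orientation"])},open("k4.json","w"))
p,q=pose();print(o["joints"],p)
u=np.array([.953,.302,0]);b=np.array([-.302,.953,0]);a=np.radians(30)
print(rel(p,q,[.57,.01,.23],ori(-u*np.sin(a)+[0,0,-np.cos(a)],-b)))
E
```

```text
[-0.7956  0.4111  0.8829  1.8614 -0.3655  1.042  -1.0334] [0.5678 0.0079 0.2274]
(array([-0.0014, -0.0028, -0.0026]), array([-5.9816,  0.0193, -0.0549]))
```

Request:
{"method": "send_rows", "body": {
  "series": [
    [[0, 0, 0], [-1, 0, 0]],
    [[0, 0, 0], [-1, 0, 0]],
    [[0, 0, 0], [-1, 0, 0]],
    [[0, 0, 0], [-1, 0, 0]],
    [[0, 0, 0], [-1, 0, 0]],
    [[0, 0, 0], [-1, 0, 0]]
  ]
}}

```text
clock: 12.72
tcp_pos: [0.5682, 0.008, 0.2279]
orientation: [2.164, -1.588, -0.429]
contact_force: [0.0, -0.4, -0.0]
grip_width: 0.0851
```

```bash
cat > kin.py <<'E'
from h import *
import json,glob,itertools
from scipy.optimize import least_squares
ex=lambda a,ang:R.from_rotvec(np.array(a)*ang)
lo=np.array([-2.96,-.34,-1.41,.24,-1.37,.17,-2.96]);hi=np.array([2.96,2.1,1.46,2.44,4.51,1.92,2.96])
def fk(x,j,sg=(1,1,1,1)):
    off1,off7,dz,L1,L2,L3,a1,a2=x[:8];a0,a3=x[8:10]
    q=ex([0,0,1],sg[0]*j[0]+off1);p=np.array([0,0,dz])+q.apply([a0,0,0])
    q=q*ex([0,1,0],j[1])
    q=q*ex([0,0,1],sg[1]*j[2]);p=p+q.apply([a1,0,L1]);q=q*ex([0,1,0],j[3])
    q=q*ex([0,0,1],sg[2]*j[4]);p=p+q.apply([a2,0,L2]);q=q*ex([0,1,0],j[5]);p=p+q.apply([a3,0,0])
    q=q*ex([0,0,1],sg[3]*j[6]+off7);p=p+q.apply([0,0,L3]);return p,q
def save(n):
    o=r.get_obs();json.dump({"j":list(o["joints"]),"p":list(o["tcp_pos"]),"o":list(o["orientation"])},open(n,"w"));return o
def fit():
    D=[json.load(open(f)) for f in sorted(glob.glob("k[0-9]*.json"))]+[dict(j=[-1.37411683,0.47778612,0.02236298,1.55645534,-0.01148523,1.10933925,-0.08308634],p=[0.20240743,0.64330283,0.23033393],o=[2.53190447,1.85778202,-0.0022])]
    best=None
    for sg in itertools.product([1,-1],repeat=4):
      for o1 in (0,2.6):
       for o7 in (0,1.5,3,-1.5):
        def f(x):
            e=[1e-3*np.array(x[6:10])]
            for d in D:
                p,q=fk(x,d["j"],sg);e.append(np.r_[p-d["p"],.3*(q.inv()*R.from_rotvec(d["o"])).as_rotvec()])
            return np.concatenate(e)
        z=least_squares(f,[o1,o7,.35,.45,.45,.3,0,0,0,0],max_nfev=60)
        if best is None or z.cost<best[0]-1e-12: best=(z.cost,sg,z.x,np.abs(z.fun).max())
    return best
E
python3 - <<'E'
from kin import *
o=save("k5.json");print(o["joints"],o["tcp_pos"])
b=fit();print(b);json.dump([list(b[1]),list(b[2])],open("model.json","w"))
E
```

```text
[-0.6567  0.7435  0.8223  1.4963 -0.2965  1.6082 -1.0513] [0.5682 0.008  0.2279]
(np.float64(0.00021983383265281487), (-1, -1, -1, -1), array([-0.095 ,  3.0487,  0.2543,  0.5607,  0.4775,  0.3296,  0.0441,
       -0.0434, -0.0159,  0.0495]), np.float64(0.01433237137318033))
```

```bash
python3 - <<'E'
s=open('kin.py').read()
s=s.replace("a0,a3=x[8:10]","a0,a3=x[8:10];b0,b1,b2,b3=x[10:14];g2,g4,g6=x[14:17]")
s=s.replace("[a0,0,0]","[a0,b0,0]").replace("[a1,0,L1]","[a1,b1,L1]").replace("[a2,0,L2]","[a2,b2,L2]").replace("[a3,0,0]","[a3,b3,0]")
s=s.replace("j[1])","j[1]+g2)").replace("j[3])","j[3]+g4)").replace("j[5])","j[5]+g6)")
s=s.replace("1e-3*np.array(x[6:10])","1e-3*np.array(x[6:14]),1e-2*np.array(x[14:17])").replace(".3,0,0,0,0]",".3]+[0]*11")
open('kin.py','w').write(s)
E
python3 - <<'E'
from kin import *
b=fit();print(b);json.dump([list(b[1]),list(b[2])],open("model.json","w"))
E
```

```text
(np.float64(9.585968745043414e-10), (-1, -1, -1, -1), array([-0.    , -3.1416,  0.2871,  0.5418,  0.4725,  0.327 ,  0.    ,
       -0.    , -0.    ,  0.    , -0.0305, -0.0314, -0.0002, -0.0002,
        0.    , -0.    ,  0.    ]), np.float64(3.139905587540566e-05))
```

```bash
cat >> kin.py <<'E'
try:
    sg,mx=json.load(open("model.json"))
except Exception: pass
def FK(j): return fk(mx,j,sg)
def err(j,p,q):
    P,Q=FK(j);return np.r_[p-P,(q*Q.inv()).as_rotvec()]
def jac(j):
    P,Q=FK(j);J=np.zeros((6,7))
    for i in range(7):
        d=np.array(j,float);d[i]+=1e-5;p,q=FK(d);J[:,i]=np.r_[p-P,(q*Q.inv()).as_rotvec()]/1e-5
    return J
def step(j,p,q,n=4):
    for _ in range(n):
        J=jac(j);j=j+J.T@np.linalg.solve(J@J.T+1e-6*np.eye(6),err(j,p,q))
    return j
def walk(j,rows):
    """simulate rows [(shift),(turn5)] min-norm"""
    p,q=FK(j);tr=[j]
    for s,t in rows:
        p=p+q.apply(s);q=q*R.from_rotvec(np.array(t)*np.radians(5));j=step(j,p,q);tr.append(j)
    return np.array(tr),p,q
def ik(p,q,seeds=200,rng=np.random.default_rng(0),pref=None):
    """all-limits IK; return solution with largest margin"""
    best=None
    for k in range(seeds):
        j0=lo+(hi-lo)*rng.random(7)
        if pref is not None and k<30:j0=np.clip(pref+.3*rng.standard_normal(7),lo+.01,hi-.01)
        z=least_squares(lambda j:np.r_[err(j,p,q),.001*(j-(pref if pref is not None else (lo+hi)/2))],j0,bounds=(lo,hi),max_nfev=40)
        if np.abs(err(z.x,p,q)).max()<5e-3:
            m=min((z.x-lo).min(),(hi-z.x).min()) if pref is None else -np.abs(z.x-pref).max()
            if best is None or m>best[0]:best=(m,z.x)
    return best
E
python3 - <<'E'
from kin import *
L=lambda n:np.array(json.load(open(n))["j"])
tr,_,_=walk(L("k4.json"),[([0,0,0],[-1,0,0])]*6);print(tr[-1],L("k5.json"))
tr,_,_=walk(L("k1.json"),[([0,0,0],[0,0,.983])]*15);print(tr[-1],L("k2.json"))
u=np.array([.953,.302,0]);b=np.array([-.302,.953,0])
cur=L("k5.json")
print("pick lean")
for a in (30,40,45,50,60):
    a=np.radians(a);z=-u*np.sin(a)+[0,0,-np.cos(a)];g=np.array([.5295,-.002,0])+u*.042+[0,0,.022]
    s=ik(g+z*.019,ori(z,-b),60,pref=cur);print(np.degrees(a).round(),s)
print("stand fwd lean")
for x in (.53,.6,.66):
  for be in (20,30,40,45):
    a=np.radians(be);uu=np.array([1,0,0.]);z=uu*np.sin(a)+[0,0,-np.cos(a)];g=np.array([x,0,.102])
    s=ik(g+z*.019,ori(z,[0,-1,0]),60,pref=cur);print(x,be,s)
E
```

```text
[-0.6569  0.7419  0.8226  1.4992 -0.2979  1.6051 -1.0527] [-0.6567  0.7435  0.8223  1.4963 -0.2965  1.6082 -1.0513]
[-0.9094  0.3237  0.4423  1.831  -0.1605  1.0215 -0.4237] [-0.9118  0.3236  0.4422  1.8315 -0.1604  1.0215 -0.4291]
pick lean
30.0 (np.float64(-0.3032418867206992), array([-0.6655,  1.0457,  0.8203,  1.6188, -0.5401,  1.3049, -0.9276]))
40.0 (np.float64(-0.28917171817537646), array([-0.5078,  1.0326,  0.5592,  1.4824, -0.2932,  1.4377, -1.1374]))
45.0 (np.float64(-0.3291993737393314), array([-0.4838,  1.0727,  0.5293,  1.4193, -0.2562,  1.5297, -1.163 ]))
50.0 (np.float64(-0.3632369554807108), array([-0.4465,  1.1067,  0.473 ,  1.3561, -0.2037,  1.6193, -1.202 ]))
60.0 (np.float64(-0.45295687038862364), array([-0.4106,  1.1964,  0.429 ,  1.2375, -0.1485,  1.8007, -1.2284]))
stand fwd lean
0.53 20 (np.float64(-1.2747207602257529), array([-0.8192,  0.4672,  0.8325,  2.3083, -1.1527,  0.3334, -0.5997]))
0.53 30 (np.float64(-3.54219209891641), array([ 0.0137,  0.3381, -0.2034,  2.3748,  2.0937,  0.17  ,  2.4909]))
0.53 40 (np.float64(-3.602138794390058), array([ 0.6937,  0.
[... 271 characters left out ...]
  0.9505, -2.96  ]))
0.6 40 (np.float64(-3.200387775669905), array([-0.2034,  0.4341,  0.0582,  2.3441,  2.9039,  0.3359,  1.6643]))
0.6 45 (np.float64(-3.1142037083018037), array([-0.0599,  0.4618, -0.1185,  2.3817,  2.8177,  0.505 ,  1.7761]))
0.66 20 (np.float64(-1.0761829367648972), array([-0.7513,  0.6856,  0.8784,  2.0173, -1.1259,  0.532 , -0.6943]))
0.66 30 (np.float64(-1.8442310859432685), array([ 0.0634,  0.4883, -0.2287,  2.0864,  1.2615,  0.17  , -2.8955]))
0.66 40 (np.float64(-3.104611709135275), array([-0.1335,  0.4909, -0.0002,  2.208 ,  2.8081,  0.265 ,  1.7909]))
0.66 45 (np.float64(-3.2283155064368856), array([ 0.2306,  0.5472, -0.4422,  2.2315,  2.5345,  0.479 ,  2.1771]))
```

```bash
python3 - <<'E'
from kin import *
L=lambda n:np.array(json.load(open(n))["j"])
u=np.array([.953,.302,0]);b=np.array([-.302,.953,0])
cur=L("k5.json");k4=L("k4.json")
print("pick near end, lean fwd")
for a in (-20,-10,0,10,20):
    a=np.radians(a);z=u*np.sin(a)+[0,0,-np.cos(a)];g=np.array([.5295,-.002,0])-u*.04+[0,0,.022]
    s=ik(g+z*.019,ori(z,-b),40,pref=k4);print(np.degrees(a).round(),s)
print("stand back lean")
for x in (.43,.5,.58):
  for be in (60,70,75,80,90):
    a=np.radians(be);uu=u;z=-uu*np.sin(a)+[0,0,-np.cos(a)];g=np.array([x,0,.1])
    s=ik(g+z*.019,ori(z,-b),40,pref=cur);print(x,be,s)
E
```

```text
pick near end, lean fwd
-20.0 (np.float64(-0.36169931310257875), array([-0.5716,  0.7728,  0.5989,  1.9389, -0.3992,  0.9255, -1.0039]))
-10.0 (np.float64(-0.30003527161042853), array([-0.6084,  0.7111,  0.6499,  2.0584, -0.5507,  0.7429, -0.8568]))
0.0 (np.float64(-0.4682417637475543), array([-0.6527,  0.6747,  0.7181,  2.1777, -0.8337,  0.5885, -0.5761]))
10.0 (np.float64(-0.698504223221978), array([-0.4727,  0.5592,  0.4922,  2.2818, -1.0388,  0.3435, -0.3457]))
20.0 (np.float64(-1.9962722220353495), array([ 0.4545,  0.5525, -0.5792,  2.333 ,  1.6308,  0.1893, -2.8666]))
stand back lean
0.43 60 (np.float64(-0.23060005061090827), array([-0.6015,  0.9741,  0.5977,  1.6894, -0.18  ,  1.6397, -1.1261]))
0.43 70 (np.float64(-0.31672203606691685), array([-0.5665,  1.0602,  0.552 ,  1.6154, -0.1324,  1.7795, -1.1388]))
0.43 75 (np.float64(-0.3626225659038771), array([-0.508 ,  1.0795,  0.4596,  1.5794, -0.0792,  1.8472, -1.1965]))
0.43 80 (np.float64(-0.3919410122764807), array([-0.5209,  1.1354,  0.4839,  1.5521, -0.0739,  1.9122, -1.1654]))
0.43 90 None
0.5 60 (np.float64(-0.28534096273521825), array([-0.5127,  1.0288,  0.5397,  1.4899, -0.1502,  1.7494, -1.1555]))
0.5 70 (np.float64(-0.36863390609723556), array([-0.4769,  1.1121,  0.4912,  1.4089, -0.0968,  1.8987, -1.1702]))
0.5 75 None
0.5 80 None
0.5 90 None
0.58 60 (np.float64(-0.3838538514324553), array([-0.4421,  1.1273,  0.5321,  1.2336, -0.1512,  1.8916, -1.1507]))
0.58 70 None
0.58 75 None
0.58 80 None
0.58 90 None
```

```bash
python3 - <<'E'
from kin import *
L=lambda n:np.array(json.load(open(n))["j"])
k4=L("k4.json")
for be in (45,90):
 for x,y in ((.5,0),):
  for ph in range(0,360,30):
   a=np.radians(be);h=np.array([np.cos(np.radians(ph)),np.sin(np.radians(ph)),0]);z=h*np.sin(a)+[0,0,-np.cos(a)];g=np.array([x,y,.1])
   for s in (1,-1):
    S=ik(g+z*.019,ori(z,s*np.cross([0,0,1],h)),25,pref=k4)
    if S: print(be,ph,s,S[0].round(2),S[1].round(2),"margin",min((S[1]-lo).min(),(hi-S[1]).min()).round(2))
E
```

```text
45 30 1 -2.56 [ 1.26  0.96 -1.37  2.44  2.19  0.44  0.32] margin 0.0
45 60 1 -1.23 [ 0.44  0.51 -0.16  2.26 -1.37  0.7  -2.12] margin 0.0
45 60 -1 -2.02 [ 0.54  0.52 -0.27  2.26 -1.33  0.65  0.99] margin 0.04
45 90 1 -0.85 [-0.23  0.76  0.71  2.05 -1.2   1.38 -1.88] margin 0.17
45 90 -1 -2.04 [ 0.27  0.61  0.03  2.02 -0.92  1.04  1.01] margin 0.42
45 120 1 -0.66 [-0.3   0.87  0.74  1.83 -0.94  1.56 -1.69] margin 0.36
45 120 -1 -2.08 [ 0.26  0.71 -0.08  1.79 -0.54  1.26  1.05] margin 0.65
45 150 1 -0.54 [-0.31  0.87  0.58  1.67 -0.6   1.58 -1.55] margin 0.34
45 150 -1 -2.33 [ 0.04  0.78  0.04  1.64 -0.34  1.47  1.29] margin 0.45
45 180 1 -0.52 [-0.42  0.88  0.52  1.61 -0.32  1.56 -1.33] margin 0.36
45 180 -1 -2.41 [ 0.08  0.82 -0.25  1.57  0.06  1.55  1.38] margin 0.37
45 210 1 -0.44 [-0.59  0.85  0.52  1.66 -0.07  1.44 -1.09] margin 0.48
45 210 -1 -2.82 [-0.28  0.78  0.05  1.64  0.17  1.48  1.78] margin 0.44
45 240 1 -0.43 [-0.87  0.84  0.68  1.83  0.06  1.18 -0.79] margin 0.61
45 240 -1 -3.19 [-0.68  0.75  0.4   1.82  0.25  1.23  2.16] margin 0.62
45 270 1 -0.63 [-1.1   0.79  0.77  
[... 466 characters left out ...]
1 -2.27 [ 1.33  1.33 -0.94  2.14 -1.01  0.71  1.24] margin 0.3
90 90 1 -0.98 [ 0.18  1.1   0.34  1.87 -1.27  1.92 -1.66] margin 0.0
90 90 -1 -2.38 [ 0.45  1.05 -0.    1.85 -1.13  1.67  1.35] margin 0.24
90 120 1 -1.08 [ 0.29  1.13  0.02  1.55 -0.81  1.92 -1.89] margin 0.0
90 120 -1 -2.12 [ 0.47  1.14 -0.26  1.53 -0.68  1.8   1.08] margin 0.12
90 240 1 -0.88 [-0.9   1.29  0.67  1.58  0.29  1.69 -0.86] margin 0.23
90 240 -1 -2.94 [-0.55  1.13  0.11  1.55  0.58  1.91  1.9 ] margin 0.01
90 270 1 -0.87 [-1.2   1.28  0.73  1.89  0.5   1.25 -0.95] margin 0.55
90 300 1 -1.11 [-1.53  1.45  0.86  2.23  0.74  0.68 -1.21] margin 0.21
90 300 -1 -1.88 [-1.8   2.1   1.3   2.23 -0.77  0.59 -2.91] margin 0.0
```

The model fits all samples to 0.03 mm, and the min-norm simulation reproduces the controller. Tool leans toward the robot are easy to reach, while forward leans run into the j6 limit. The plan:
1. Grip the block's far end, leaning back 45°.
2. Bring the tool upright, yaw it, and lean 45° to stand the block.
3. Regrip the 32 mm faces with the tool leaning back, so the tool is about vertical at insertion.

I'll simulate the whole sequence first.

```bash
cat > sim.py <<'E'
from kin import *
def goto(j,p1,q1,n):
    """straight interp in world"""
    p0,q0=FK(j);d=(q0.inv()*q1).as_rotvec();tr=[j]
    for k in range(1,n+1):
        j=step(j,p0+(np.array(p1)-p0)*k/n,q0*R.from_rotvec(d*k/n));tr.append(j)
    tr=np.array(tr);m=np.minimum(tr-lo,hi-tr).min(0);v=np.abs(np.diff(tr,axis=0)).max(0)*8
    return j,m,v
def show(t,j,m,v): print(t,"j",j.round(2),"minmargin",m.min().round(2),"at",m.argmin()+1,"vmax",v.max().round(2),"e",np.abs(err(j,*FK(j))).max())
rz=lambda d:R.from_rotvec([0,0,np.radians(d)])
def lean(az,deg,s):
    h=np.array([np.cos(np.radians(az)),np.sin(np.radians(az)),0]);a=np.radians(deg)
    z=h*np.sin(a)+[0,0,-np.cos(a)];return z,ori(z,s*np.cross([0,0,1],h))
E
python3 - <<'E'
from sim import *
for azs in (90,110,130):
  j=np.array(r.get_obs()["joints"])
  az=197.8
  z,q=lean(az,45,1);g=np.array([.5295,-.002,.022])+np.array([.952,.305,0])*.042
  j,m,v=goto(j,g+z*.019-z*.1,q,8);show("pre",j,m,v)
  j,m,v=goto(j,g+z*.019,q,5);show("grasp",j,m,v)
  p,_=FK(j);j,m,v=goto(j,p+[-.02,0,.16],q,8);show("lift",j,m,v)
  p,_=FK(j);j,m,v=goto(j,[.5,.02,.22],lean(az,0,1)[1],9);show("upright",j,m,v)
  # block now: far end gripped; need lean opposite (block h=+u): az+180, s=-1
  for k in range(1,5):
    a=az+180-360+(azs-(az-180))*k/4; j,m,v=goto(j,[.5,.02,.22],lean(a,0,-1)[1],6)
  show("yaw",j,m,v)
  z,q=lean(azs,45,-1);j,m,v=goto(j,np.array([.5,.02,.12])+z*.019,q,9);show("leaned",j,m,v)
  j,m,v=goto(j,np.array([.5,.02,.102])+z*.019,q,3);show("stand",j,m,v)
  j,m,v=goto(j,np.array([.5,.02,.102])-z*.11,q,8);show("retract",j,m,v)
  # regrasp
  for s in (1,-1):
    jj=j;z2,q2=lean(azs+90,40,s)
    jj,m,v=goto(jj,[.5,.02,.28],lean(azs+90,0,s)[1],18);show(f"up {s}",jj,m,v)
    gg=np.array([.5,.02,.095]);jj,m,v=goto(jj,gg-z2*.1,q2,9);show("pre2",jj,m,v)
    jj,m,v=goto(jj,gg+z2*.019,q2,5);show("grasp2",jj,m,v)
    jj,m,v=goto(jj,gg+z2*.019+[0,0,.15],q2,5);show("lift2",jj,m,v)
    zi,qi=lean(180-1.1,-3,s);jj,m,v=goto(jj,[.44,.12,.26],qi,15);show("tov",jj,m,v)
    jj,m,v=goto(jj,[.44,.247,.2],qi,8);show("above",jj,m,v)
    jj,m,v=goto(jj,[.522,.247,.095],qi,8);show("ins",jj,m,v)
E
```

```text
pre j [-0.53  1.13  0.71  1.2  -0.35  1.76 -1.09] minmargin 0.16 at 6 vmax 0.39 e 0.0
grasp j [-0.57  1.13  0.69  1.43 -0.37  1.55 -1.05] minmargin 0.16 at 6 vmax 0.4 e 0.0
lift j [-0.63  0.91  0.78  1.47 -0.27  1.72 -1.04] minmargin 0.2 at 6 vmax 0.23 e 0.0
upright j [-0.95  0.29  0.95  2.02 -0.28  0.97 -1.12] minmargin 0.2 at 6 vmax 0.72 e 0.0
yaw j [-0.74  0.23  0.68  2.01 -0.17  0.96  0.02] minmargin 0.43 at 4 vmax 0.39 e 0.0
leaned j [-0.03  0.6   0.37  2.05 -1.07  1.18  1.09] minmargin 0.3 at 5 vmax 1.09 e 0.0
stand j [-0.02  0.64  0.36  2.06 -1.09  1.16  1.13] minmargin 0.28 at 5 vmax 0.09 e 0.0
retract j [ 0.07  0.54  0.46  1.94 -0.91  1.37  1.03] minmargin 0.28 at 5 vmax 0.22 e 0.0
up 1 j [-0.84  0.16  0.77  1.94 -0.12  1.09 -1.59] minmargin 0.34 at 4 vmax 1.49 e 0.0
pre2 j [-0.47  0.85  0.63  1.41 -0.37  1.73 -1.34] minmargin 0.19 at 6 vmax 0.75 e 0.0
grasp2 j [-0.51  0.86  0.6   1.66 -0.39  1.49 -1.3 ] minmargin 0.19 at 6 vmax 0.44 e 0.0
lift2 j [-0.55  0.68  0.67  1.6  -0.31  1.72 -1.35] minmargin 0.2 at 6 vmax 0.39 e 0.0
tov j [-1.11  0.03  0.72  2.09  0.    0.98 -1.98] 
[... 3965 characters left out ...]
0.0
ins j [-1.2   0.63  0.86  1.98 -0.65  0.78 -1.56] minmargin 0.32 at 3 vmax 0.47 e 0.0
up -1 j [-0.31  0.14  0.16  1.91 -0.03  1.09  2.13] minmargin 0.25 at 6 vmax 0.44 e 0.0
pre2 j [-0.47  0.71  0.18  1.5   0.14  1.59  1.93] minmargin 0.33 at 6 vmax 0.54 e 0.0
grasp2 j [-0.44  0.74  0.17  1.72  0.16  1.34  1.91] minmargin 0.33 at 6 vmax 0.4 e 0.0
lift2 j [-0.46  0.54  0.2   1.65  0.18  1.59  1.96] minmargin 0.33 at 6 vmax 0.42 e 0.0
tov j [-0.61  0.04  0.2   2.06  0.02  0.99  1.13] minmargin 0.33 at 6 vmax 0.64 e 0.0
above j [-0.75  0.21  0.11  2.03  0.01  0.87  0.9 ] minmargin 0.38 at 4 vmax 0.25 e 0.0
ins j [-0.66  0.46  0.11  1.95 -0.04  0.69  1.02] minmargin 0.41 at 4 vmax 0.26 e 0.0
```

```bash
cat >> sim.py <<'E'
def need(p1,q1):
    p,q=pose();s,t=rel(p,q,p1,q1);print("shift in current axes",s,"turn",t); print("shift in target axes",q1.inv().apply(np.array(p1)-p))
E
python3 - <<'E'
from sim import *
z,q=lean(197.8,45,1);g=np.array([.5295,-.002,.022])+np.array([.952,.305,0])*.042
print(g+z*.019,g-z*.081)
need(g-z*.081,q); need(g+z*.019,q)
E
```

```text
[0.5567 0.0067 0.0086] [0.624  0.0283 0.0793]
shift in current axes [-0.0026 -0.1261  0.0985] turn [-2.9546  0.0461 -0.0555]
shift in target axes [-0.0023 -0.1471  0.0631]
shift in current axes [-0.0021 -0.1006  0.1952] turn [-2.9546  0.0461 -0.0555]
shift in target axes [-0.0023 -0.1471  0.1631]
```

```bash
python3 - <<'E'
from sim import *
t=grab_frame("top");hsv=cv2.cvtColor(t["frame"],cv2.COLOR_RGB2HSV)
m=cv2.inRange(hsv,(3,200,100),(14,255,255))
n,l,st,c=cv2.connectedComponentsWithStats(m)
for i in range(1,n):
    if st[i,4]>60: 
        x,y,w,h=st[i,:4];print(st[i],c[i],onz(t,[[x+w/2-.5,y+h/2-.5],[x-.5,y+h/2],[x+w-.5,y+h/2],[x+w/2,y-.5],[x+w/2,y+h-.5]],.038))
crop(t,250,90,100,90,6,"t8.png")
E
```

```text
[282 136  15  11  81] [288.9877 142.1235] [[ 0.674  -0.0104  0.038 ]
 [ 0.6723  0.0102  0.038 ]
 [ 0.6729 -0.0311  0.038 ]
 [ 0.6898 -0.0116  0.038 ]
 [ 0.6583 -0.0121  0.038 ]]
```

View pics/t8.png

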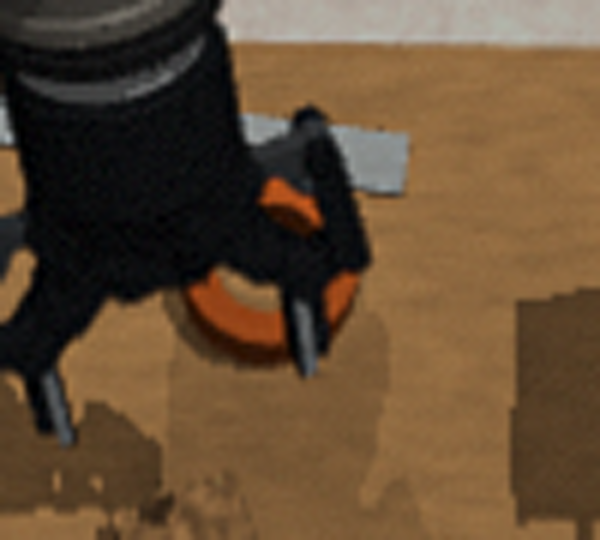

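```bash
python3 - <<'E'
from sim import *
t=grab_frame("top");im=cv2.imread("pics/top0.png");hsv=cv2.cvtColor(im,cv2.COLOR_BGR2HSV)
m=cv2.inRange(hsv,(3,200,80),(14,255,255));n,l,st,c=cv2.connectedComponentsWithStats(m)
i=1+st[1:,4].argmax();x,y,w,h=st[i,:4];print(st[i])
print(onz(t,[[x+w/2-.5,y+h/2-.5],[x-.5,y+h/2],[x+w-.5,y+h/2],[x+w/2,y-.5],[x+w/2,y+h-.5]],.038))
u=np.array([.952,.305,0])
for al,off in ((45,.042),(40,.036),(40,.03),(45,.03)):
    a=np.radians(al);z=-u*np.sin(a)+[0,0,-np.cos(a)];g=np.array([.5295,-.002,.022])+u*off
    w=u*np.cos(a)-np.array([0,0,np.sin(a)]) # downward perpendicular
    for d in (.054,.1):
        print(al,off,d,g-z*d+w*.0425)
E
```

```text
[280 119  30  29 400]
[[ 0.6973 -0.0253  0.038 ]
 [ 0.6952  0.0161  0.038 ]
 [ 0.6965 -0.0668  0.038 ]
 [ 0.7394 -0.0262  0.038 ]
 [ 0.6557 -0.0272  0.038 ]]
45 0.042 0.054 [0.6344 0.0316 0.0301]
45 0.042 0.1 [0.6654 0.0415 0.0627]
40 0.036 0.054 [0.6278 0.0295 0.036 ]
40 0.036 0.1 [0.656  0.0385 0.0713]
40 0.03 0.054 [0.6221 0.0277 0.036 ]
40 0.03 0.1 [0.6502 0.0367 0.0713]
45 0.03 0.054 [0.623  0.028  0.0301]
45 0.03 0.1 [0.654  0.0379 0.0627]
```

Request:
{"method": "send_rows", "body": {
  "series": [
    [[0, 0, 0], [-0.985, 0.015, -0.02]],
    [[0, 0, 0], [-0.985, 0.015, -0.02]],
    [[0, 0, 0], [-0.985, 0.015, -0.02]],
    [[0, 0, 0], [0, 0, 0]]
  ]
}}

```text
clock: 13.32
tcp_pos: [0.5686, 0.009, 0.2266]
orientation: [1.976, -1.438, -0.593]
contact_force: [0.5, 0.6, 0.6]
grip_width: 0.0856
```

```bash
python3 - <<'E'
from sim import *
z,q=lean(197.8,45,1);g=np.array([.5295,-.002,.022])+np.array([.952,.305,0])*.038
need(g-z*.081,q); need(g+z*.019,q)
E
```

```text
shift in current axes [-0.0013 -0.1426  0.066 ] turn [-0.0393 -0.012   0.0168]
shift in target axes [-0.0014 -0.1428  0.0655]
shift in current axes [-0.0014 -0.1423  0.166 ] turn [-0.0393 -0.012   0.0168]
shift in target axes [-0.0014 -0.1428  0.1655]
```

Request:
{"method": "send_rows", "body": {
  "series": [
    [[-0.0003, -0.0238, 0.011], [0, 0, 0]],
    [[-0.0002, -0.0238, 0.011], [0, 0, 0]],
    [[-0.0002, -0.0238, 0.011], [0, 0, 0]],
    [[-0.0002, -0.0238, 0.011], [0, 0, 0]],
    [[-0.0002, -0.0238, 0.011], [0, 0, 0]],
    [[-0.0002, -0.0238, 0.011], [0, 0, 0]],
    [[0, 0, 0], [0, 0, 0]]
  ]
}}

```text
clock: 14.2
tcp_pos: [0.6196, 0.0281, 0.0771]
orientation: [1.975, -1.436, -0.596]
contact_force: [-0.0, 0.1, 0.8]
grip_width: 0.0856
```

```bash
python3 - <<'E'
from sim import *
z,q=lean(197.8,45,1);g=np.array([.5295,-.002,.022])+np.array([.952,.305,0])*.038
need(g+z*.019,q)
s=grab_frame("side");crop(s,240,150,130,100,6,"s9.png");t=grab_frame("top");crop(t,240,120,100,100,6,"t9.png")
E
```

```text
shift in current axes [0.0011 0.0014 0.0983] turn [-0.0037 -0.0082  0.0322]
shift in target axes [0.0012 0.0014 0.0983]
```

View pics/t9.png

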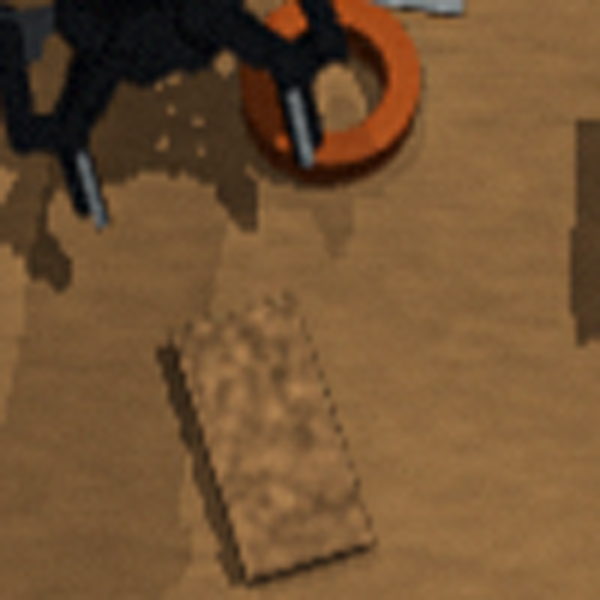

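View pics/s9.png

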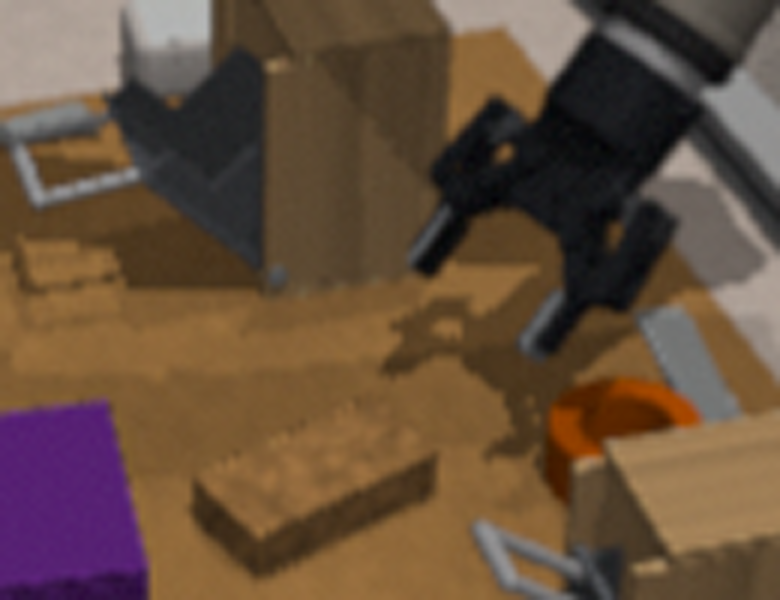

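The open fingers line up with the block (top crop: fingers at (90,190) and (305,130), block at about (270,440)). Moving in to grip.

Request:
{"method": "send_rows", "body": {
  "series": [
    [[0.0005, 0.0005, 0.024], [0, 0, 0]],
    [[0.0005, 0.0005, 0.025], [0, 0, 0]],
    [[0, 0.0004, 0.025], [0, 0, 0]],
    [[0, 0, 0.024], [0, 0, 0]],
    [[0, 0, 0], [0, 0, 0]]
  ]
}}

```text
clock: 14.92
tcp_pos: [0.5533, 0.0051, 0.0122]
orientation: [1.975, -1.439, -0.594]
contact_force: [0.3, -0.0, 0.5]
grip_width: 0.0852
```

Request:
{"method": "send_rows", "body": {
  "series": [
    [[0, 0, 0], [0, 0, 0]],
    [[0, 0, 0], [0, 0, 0]],
    [[0, 0, 0], [0, 0, 0]],
    [[0, 0, 0], [0, 0, 0]]
  ],
  "fingers": 255,
  "grip_force": 50
}}

```text
clock: 15.42
tcp_pos: [0.5561, 0.0056, 0.013]
orientation: [1.979, -1.439, -0.59]
contact_force: [2.3, 1.1, 6.1]
grip_width: 0.059
```

```bash
python3 - <<'E'
from sim import *
z,q=lean(197.8,45,1);g=np.array([.5295,-.002,.022])+np.array([.952,.305,0])*.038
need(g+z*.019,q);print(r.get_obs()["contact_force"])
s=grab_frame("side");crop(s,260,170,110,90,7,"s10.png")
E
```

```text
shift in current axes [-0.0009 -0.001   0.0053] turn [-0.0764 -0.0281  0.0217]
shift in target axes [-0.0009 -0.001   0.0053]
[2.3073 1.1114 6.1363]
```

View pics/s10.png

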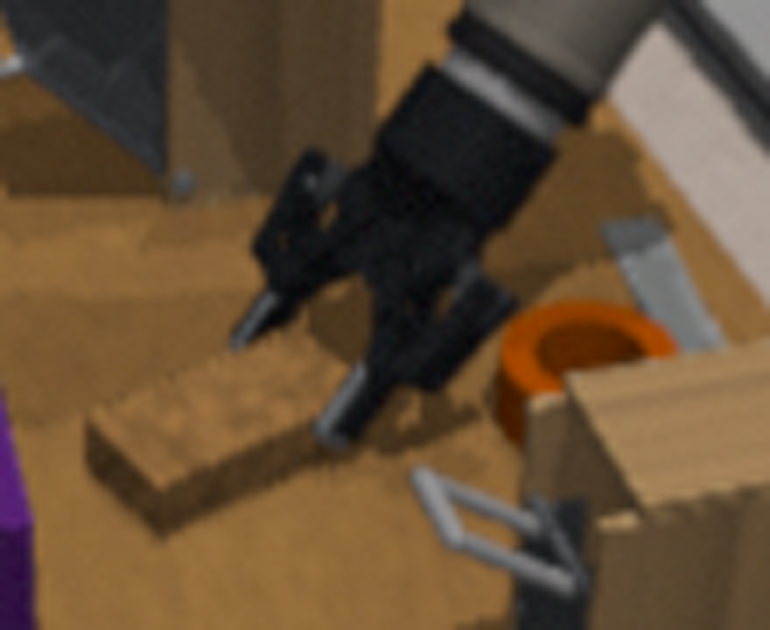

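Request:
{"method": "send_rows", "body": {
  "series": [
    [[0, 0.01, -0.01], [0, 0, 0]],
    [[0, 0.019, -0.019], [0, 0, 0]],
    [[0, 0.021, -0.021], [0, 0, 0]],
    [[0, 0.021, -0.021], [0, 0, 0]],
    [[0, 0.021, -0.021], [0, 0, 0]],
    [[0, 0.021, -0.021], [0, 0, 0]],
    [[0, 0, 0], [1, 0, 0]],
    [[0, 0, 0], [1, 0, 0]],
    [[0, 0, 0], [1, 0, 0]],
    [[0, 0, 0], [1, 0, 0]],
    [[0, 0, 0], [1, 0, 0]],
    [[0, 0, 0], [1, 0, 0]],
    [[0, 0, 0], [1, 0, 0]],
    [[0, 0, 0], [1, 0, 0]],
    [[0, 0, 0], [1, 0, 0]]
  ]
}}

```text
clock: 17.35
tcp_pos: [0.5534, 0.0046, 0.1729]
orientation: [-2.535, 1.845, -0.006]
contact_force: [0.7, 0.1, -1.5]
grip_width: 0.0597
```

```bash
python3 - <<'E'
from sim import *
o=r.get_obs();print(o["joints"],o["contact_force"],o["grip_width"])
need([.5,.02,.21],lean(90,0,-1)[1])
E
```

```text
[-0.7678  0.4513  0.848   1.9526 -0.4289  0.918  -0.9618] [ 0.6899  0.1472 -1.5429] 0.05968826320134204
shift in current axes [-0.0311  0.0458 -0.0374] turn [ -0.0815  -0.043  -14.4165]
shift in target axes [-0.0534 -0.0154 -0.0371]
```

Request:
{"method": "send_rows", "body": {
  "series": [
    [[-0.0155, 0.023, -0.0187], [0, 0, 0]],
    [[-0.0155, 0.023, -0.0187], [0, 0, 0]],
    [[0, 0, 0], [0, 0, -0.961]],
    [[0, 0, 0], [0, 0, -0.961]],
    [[0, 0, 0], [0, 0, -0.961]],
    [[0, 0, 0], [0, 0, -0.961]],
    [[0, 0, 0], [0, 0, -0.961]],
    [[0, 0, 0], [0, 0, -0.961]],
    [[0, 0, 0], [0, 0, -0.961]],
    [[0, 0, 0], [0, 0, -0.961]],
    [[0, 0, 0], [0, 0, -0.961]],
    [[0, 0, 0], [0, 0, -0.961]],
    [[0, 0, 0], [0, 0, -0.961]],
    [[0, 0, 0], [0, 0, -0.961]],
    [[0, 0, 0], [0, 0, -0.961]],
    [[0, 0, 0], [0, 0, -0.961]],
    [[0, 0, 0], [0, 0, -0.961]],
    [[0, 0, 0], [0, 0, 0]]
  ]
}}

```text
clock: 19.6
tcp_pos: [0.4999, 0.0196, 0.2097]
orientation: [-3.139, 0.002, -0.006]
contact_force: [-0.3, -0.1, -1.7]
grip_width: 0.0592
```

```bash
python3 - <<'E'
from sim import *
o=r.get_obs();print(o["joints"],o["contact_force"],o["grip_width"])
z,q=lean(90,45,-1);need(np.array([.5,.02,.15])+z*.019,q)
s=grab_frame("side");crop(s,230,130,130,100,6,"s11.png")
E
```

```text
[-0.7209  0.2396  0.6569  2.0252 -0.1841  0.9294  0.0312] [-0.3318 -0.1373 -1.6993] 0.05924316803729434
shift in current axes [-0.0002 -0.0136  0.0731] turn [ 8.9755 -0.0486  0.004 ]
shift in target axes [0.0001 0.0419 0.0615]
```

View pics/s11.png

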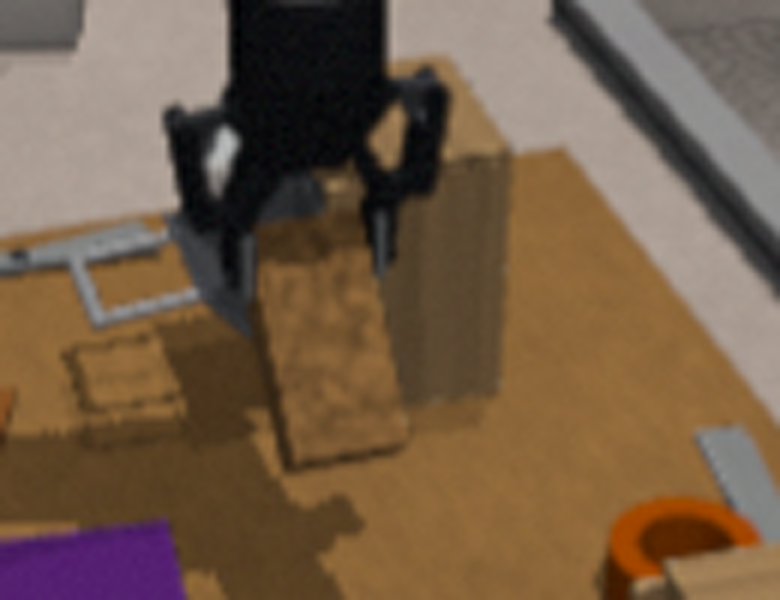

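The block hangs at 45° in the grip, with no slip. Leaning 45° to bring it upright.

Request:
{"method": "send_rows", "body": {
  "series": [
    [[0, 0, 0], [0.997, -0.005, 0]],
    [[0, 0, 0], [0.997, -0.005, 0]],
    [[0, 0, 0], [0.997, -0.005, 0]],
    [[0, 0, 0], [0.997, -0.005, 0]],
    [[0, 0, 0], [0.997, -0.005, 0]],
    [[0, 0, 0], [0.997, -0.005, 0]],
    [[0, 0, 0], [0.997, -0.005, 0]],
    [[0, 0, 0], [0.997, -0.005, 0]],
    [[0, 0, 0], [0.997, -0.005, 0]],
    [[0, 0, 0], [0, 0, 0]]
  ]
}}

```text
clock: 20.9
tcp_pos: [0.5001, 0.0187, 0.2079]
orientation: [-2.359, 0.003, 0.002]
contact_force: [0.4, -0.2, -1.6]
grip_width: 0.059
```

```bash
python3 - <<'E'
from sim import *
o=r.get_obs();print(o["joints"],o["contact_force"],o["grip_width"])
z,q=lean(90,45,-1);need(np.array([.5,.02,.102])+z*.019,q)
s=grab_frame("side");crop(s,230,120,130,120,5,"s12.png")
t=grab_frame("top");crop(t,230,140,100,100,6,"t12.png")
E
```

```text
[-0.1009  0.4481  0.4923  2.0021 -0.9606  1.3184  0.9242] [ 0.3635 -0.2325 -1.6143] 0.05903661970295165
shift in current axes [0.0002 0.0737 0.095 ] turn [ 0.0301  0.0071 -0.0346]
shift in target axes [-0.0001  0.074   0.0948]
```

View pics/s12.png

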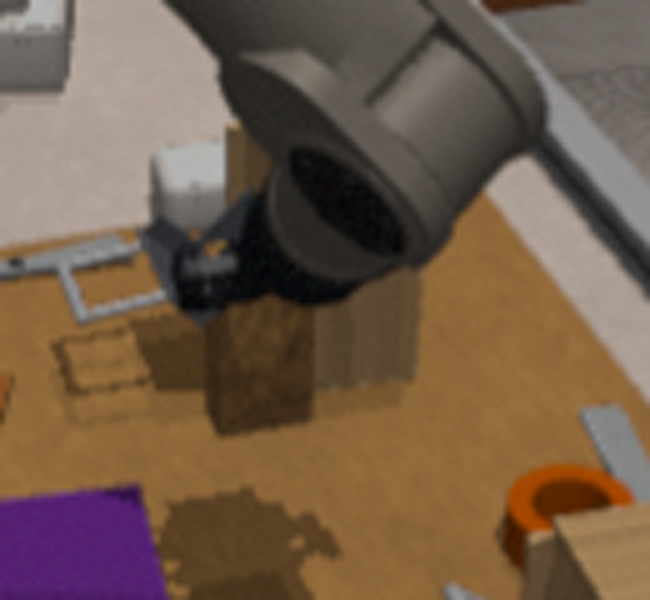

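View pics/t12.png

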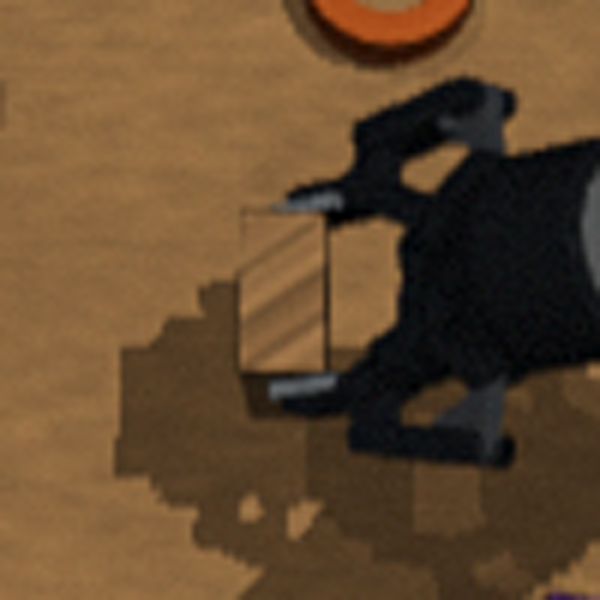

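Request:
{"method": "send_rows", "body": {
  "series": [
    [[0, 0, 0], [0.11, 0, 0]],
    [[0, 0.0141, 0.0141], [0, 0, 0]],
    [[0, 0.0141, 0.0141], [0, 0, 0]],
    [[0, 0.0141, 0.0141], [0, 0, 0]],
    [[0, 0.0141, 0.0141], [0, 0, 0]],
    [[0, 0.0141, 0.0141], [0, 0, 0]],
    [[0, 0, 0], [0, 0, 0]]
  ]
}}

```text
clock: 21.88
tcp_pos: [0.4996, 0.0216, 0.1077]
orientation: [-2.347, -0.001, 0.004]
contact_force: [0.2, 1.1, -1.5]
grip_width: 0.0592
```

```bash
python3 - <<'E'
from sim import *
o=r.get_obs();print(o["joints"],o["contact_force"],o["grip_width"])
s=grab_frame("side");crop(s,240,160,90,90,7,"s13.png")
t=grab_frame("top");crop(t,240,160,80,80,7,"t13.png")
E
```

```text
[-0.0473  0.6234  0.4316  2.0431 -1.0761  1.2279  1.1206] [ 0.2498  1.1142 -1.5168] 0.05915431186965161
```

View pics/s13.png

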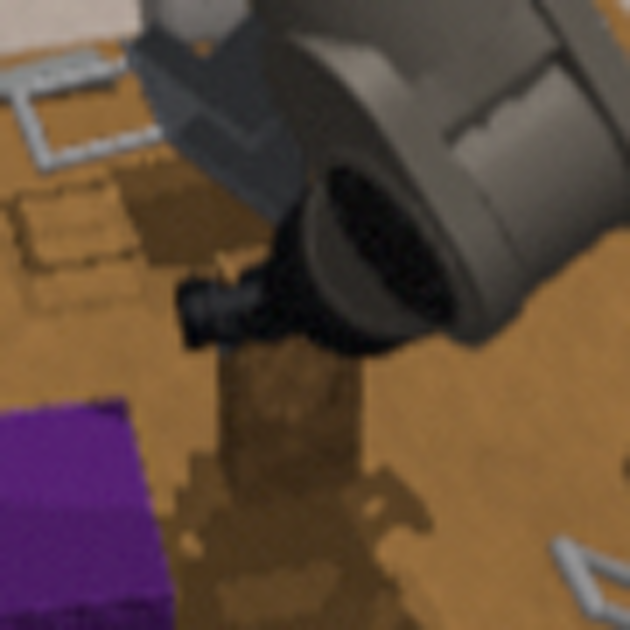

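View pics/t13.png

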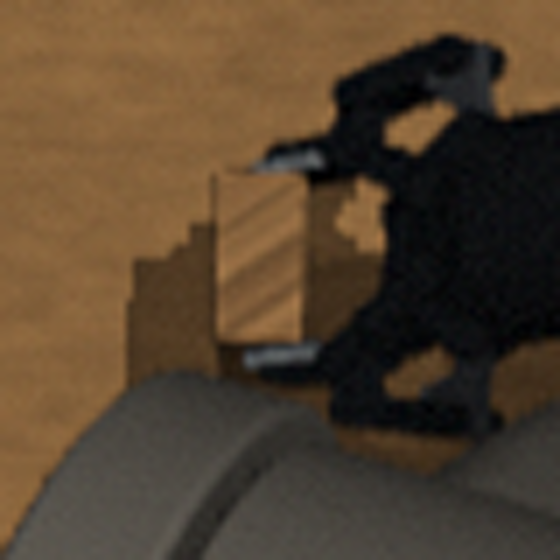

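The block is upright about 19 mm above the bench. Lowering it gently to contact.

Request:
{"method": "send_rows", "body": {
  "series": [
    [[0, 0.0028, 0.0028], [0, 0, 0]],
    [[0, 0.0028, 0.0028], [0, 0, 0]],
    [[0, 0.0028, 0.0028], [0, 0, 0]],
    [[0, 0.0014, 0.0014], [0, 0, 0]],
    [[0, 0.0014, 0.0014], [0, 0, 0]]
  ]
}}

```text
clock: 22.6
tcp_pos: [0.5004, 0.0213, 0.093]
orientation: [-2.348, -0.002, 0.001]
contact_force: [0.3, 0.4, -1.6]
grip_width: 0.0591
```

Request:
{"method": "send_rows", "body": {
  "series": [
    [[0, 0.0014, 0.0014], [0, 0, 0]],
    [[0, 0, 0], [0, 0, 0]]
  ]
}}

```text
clock: 22.85
tcp_pos: [0.5003, 0.0214, 0.091]
orientation: [-2.348, -0.002, 0.001]
contact_force: [0.6, -0.7, -1.5]
grip_width: 0.0592
```

Request:
{"method": "send_rows", "body": {
  "series": [
    [[0, 0.0011, 0.0011], [0, 0, 0]],
    [[0, 0, 0], [0, 0, 0]]
  ]
}}

```text
clock: 23.1
tcp_pos: [0.5004, 0.0214, 0.0896]
orientation: [-2.348, -0.002, 0.001]
contact_force: [0.3, -0.8, -1.3]
grip_width: 0.0592
```

Request:
{"method": "send_rows", "body": {
  "series": [
    [[0, 0.0008, 0.0008], [0, 0, 0]],
    [[0, 0, 0], [0, 0, 0]]
  ]
}}

```text
clock: 23.35
tcp_pos: [0.5004, 0.0214, 0.0884]
orientation: [-2.348, -0.002, 0.001]
contact_force: [-0.2, -0.5, -2.1]
grip_width: 0.0595
```

Request:
{"method": "send_rows", "body": {
  "series": [
    [[0, 0.0008, 0.0008], [0, 0, 0]],
    [[0, 0, 0], [0, 0, 0]]
  ]
}}

```text
clock: 23.6
tcp_pos: [0.5004, 0.0214, 0.0873]
orientation: [-2.348, -0.002, 0.001]
contact_force: [-0.7, 0.0, -1.7]
grip_width: 0.059
```

Request:
{"method": "send_rows", "body": {
  "series": [
    [[0, 0.0008, 0.0008], [0, 0, 0]],
    [[0, 0, 0], [0, 0, 0]]
  ]
}}

```text
clock: 23.85
tcp_pos: [0.5004, 0.0214, 0.0869]
orientation: [-2.346, -0.002, 0.0]
contact_force: [-2.9, -1.2, 5.4]
grip_width: 0.0588
```

Contact with the bench at about 7 N. Opening, then retracting along the tool axis.

Request:
{"method": "send_rows", "body": {
  "series": [
    [[0, 0, 0], [0, 0, 0]],
    [[0, 0, 0], [0, 0, 0]],
    [[0, 0, 0], [0, 0, 0]],
    [[0, 0, 0], [0, 0, 0]]
  ],
  "fingers": 0
}}

```text
clock: 24.35
tcp_pos: [0.5004, 0.0214, 0.0862]
orientation: [-2.348, -0.002, 0.001]
contact_force: [-0.7, 0.3, -0.2]
grip_width: 0.0854
```

Request:
{"method": "send_rows", "body": {
  "series": [
    [[0, 0, -0.012], [0, 0, 0]],
    [[0, 0, -0.025], [0, 0, 0]],
    [[0, 0, -0.025], [0, 0, 0]],
    [[0, 0, -0.025], [0, 0, 0]],
    [[0, 0, -0.025], [0, 0, 0]],
    [[0, 0, 0], [0, 0, 0]]
  ]
}}

```text
clock: 25.1
tcp_pos: [0.5013, -0.0608, 0.166]
orientation: [-2.35, 0.0, -0.004]
contact_force: [0.6, 0.6, -0.0]
grip_width: 0.0852
```

```bash
python3 - <<'E'
from sim import *
o=r.get_obs();print(o["joints"],o["contact_force"],o["grip_width"])
s=grab_frame("side");crop(s,240,160,90,90,7,"s14.png")
t=grab_frame("top");crop(t,240,160,80,80,7,"t14.png")
E
```

```text
[ 0.0417  0.5781  0.508   1.9404 -0.9476  1.3797  1.0786] [ 0.6261  0.6127 -0.0187] 0.08519552073644722
```

View pics/s14.png

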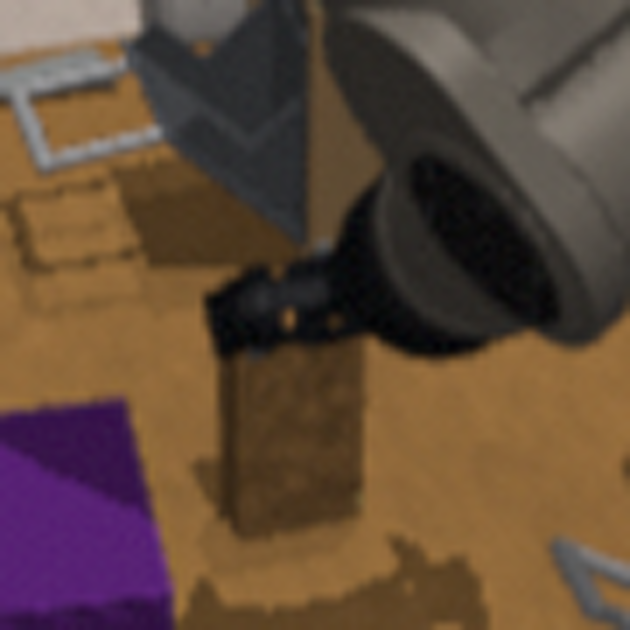

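View pics/t14.png

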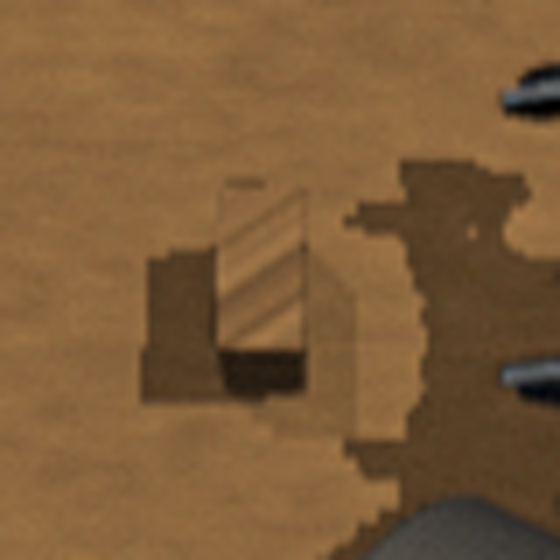

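The block stands free on its end; its top face is at about (262,267) in the top crop. Measuring it.

```bash
python3 - <<'E'
from sim import *
t=grab_frame("top")
c=np.array([(218,185),(306,187),(306,349),(218,349)])/7+np.array([240,160])-.5
B=onz(t,c,.12);print(B,B.mean(0),[np.linalg.norm(B[(i+1)%4]-B[i]).round(4) for i in range(4)])
need([.5,.02,.30],lean(180,0,-1)[1])
j=np.array(r.get_obs()["joints"])
p,q=FK(j)
jj,m,v=goto(j,p-lean(90,45,-1)[0]*.08,q,5);show("a",jj,m,v)
p,q=FK(jj);q1=lean(90,0,-1)[1];jj,m,v=goto(jj,p,q1,9);show("b",jj,m,v)
jj,m,v=goto(jj,p,lean(180,0,-1)[1],18);show("c",jj,m,v)
E
```

```text
[[0.5303 0.0344 0.12  ]
 [0.53   0.003  0.12  ]
 [0.4717 0.002  0.12  ]
 [0.4711 0.0332 0.12  ]] [0.5008 0.0182 0.12  ] [np.float64(0.0314), np.float64(0.0584), np.float64(0.0311), np.float64(0.0592)]
shift in current axes [-0.0001 -0.1512 -0.0396] turn [ -7.1289  -7.103  -16.9388]
shift in target axes [ 0.0777 -0.0002 -0.1356]
a j [ 0.1   0.55  0.55  1.84 -0.87  1.51  1.03] minmargin 0.41 at 6 vmax 0.22 e 0.0
b j [-0.53  0.27  0.77  1.99 -0.23  0.97  0.34] minmargin 0.41 at 6 vmax 0.87 e 0.0
c j [-0.29  0.23  0.47  1.97 -0.13  0.96  1.8 ] minmargin 0.45 at 4 vmax 0.66 e 0.0
```

```bash
python3 - <<'E'
from sim import *
j=np.array(r.get_obs()["joints"])
z2,q2=lean(180,40,-1);gg=np.array([.5008,.018,.095])
P=gg-z2*.1
p,q=FK(j);jj,m,v=goto(j,p+[0,-.02,.12],q,5);show("a",jj,m,v)
p,q=FK(jj);print(rel(p,q,P,q2))
jj,m,v=goto(jj,p,q2,24);show("b",jj,m,v)
jj,m,v=goto(jj,P,q2,6);show("c",jj,m,v)
need(np.array(pose()[0])+[0,-.02,.12],q)
E
```

```text
a j [ 0.02  0.43  0.56  1.84 -0.85  1.54  0.9 ] minmargin 0.38 at 6 vmax 0.29 e 0.0
(array([0.0652, 0.0135, 0.1471]), array([ -0.875 , -12.2049, -13.2031]))
b j [-0.16  0.57  0.27  1.49 -0.07  1.8   1.71] minmargin 0.1 at 6 vmax 0.29 e 0.0
c j [-0.24  0.78  0.22  1.39 -0.17  1.7   1.59] minmargin 0.12 at 6 vmax 0.29 e 0.0
shift in current axes [-0.0001 -0.0716 -0.0983] turn [ 0. -0. -0.]
shift in target axes [-0.0001 -0.0716 -0.0983]
```

Request:
{"method": "send_rows", "body": {
  "series": [
    [[0, -0.018, -0.025], [0, 0, 0]],
    [[0, -0.018, -0.025], [0, 0, 0]],
    [[0, -0.018, -0.025], [0, 0, 0]],
    [[0, -0.018, -0.025], [0, 0, 0]],
    [[0, 0, 0], [-0.0625, -0.872, -0.943]],
    [[0, 0, 0], [-0.0625, -0.872, -0.943]],
    [[0, 0, 0], [-0.0625, -0.872, -0.943]],
    [[0, 0, 0], [-0.0625, -0.872, -0.943]],
    [[0, 0, 0], [-0.0625, -0.872, -0.943]],
    [[0, 0, 0], [-0.0625, -0.872, -0.943]],
    [[0, 0, 0], [-0.0625, -0.872, -0.943]],
    [[0, 0, 0], [-0.0625, -0.872, -0.943]],
    [[0, 0, 0], [-0.0625, -0.872, -0.943]],
    [[0, 0, 0], [-0.0625, -0.872, -0.943]],
    [[0, 0, 0], [-0.0625, -0.872, -0.943]],
    [[0, 0, 0], [-0.0625, -0.872, -0.943]],
    [[0, 0, 0], [-0.0625, -0.872, -0.943]],
    [[0, 0, 0], [-0.0625, -0.872, -0.943]]
  ],
  "fingers": 70
}}

```text
clock: 27.5
tcp_pos: [0.5002, -0.0782, 0.2851]
orientation: [-1.812, -1.821, 0.665]
contact_force: [0.2, 0.4, 0.2]
grip_width: 0.0617
```

```bash
python3 - <<'E'
from sim import *
o=r.get_obs();print(o["joints"],o["contact_force"],o["grip_width"])
z2,q2=lean(180,40,-1);gg=np.array([.5008,.018,.095])
need(gg-z2*.1,q2);need(gg+z2*.019,q2)
E
```

```text
[-0.155   0.5731  0.2684  1.4836 -0.0625  1.7996  1.7082] [0.2141 0.4106 0.1874] 0.061669083992069565
shift in current axes [0.0959 0.1231 0.0448] turn [-0.0176  0.0383  0.0425]
shift in target axes [0.0962 0.1227 0.0453]
shift in current axes [0.0963 0.1233 0.1638] turn [-0.0176  0.0383  0.0425]
shift in target axes [0.0962 0.1227 0.1643]
```

Request:
{"method": "send_rows", "body": {
  "series": [
    [[0.016, 0.0205, 0.0075], [-0.018, 0.038, 0.042]],
    [[0.016, 0.0205, 0.0075], [0, 0, 0]],
    [[0.016, 0.0205, 0.0075], [0, 0, 0]],
    [[0.016, 0.0205, 0.0075], [0, 0, 0]],
    [[0.016, 0.0205, 0.0075], [0, 0, 0]],
    [[0.016, 0.0205, 0.0075], [0, 0, 0]],
    [[0, 0, 0], [0, 0, 0]]
  ]
}}

```text
clock: 28.38
tcp_pos: [0.5663, 0.0183, 0.1707]
orientation: [-1.818, -1.813, 0.661]
contact_force: [-0.7, 0.5, -0.7]
grip_width: 0.0618
```

```bash
python3 - <<'E'
from sim import *
o=r.get_obs();print(o["joints"],o["contact_force"],o["grip_width"])
z2,q2=lean(180,40,-1);gg=np.array([.5008,.018,.095])
need(gg+z2*.019,q2)
t=grab_frame("top");crop(t,220,130,100,100,7,"t15.png")
E
```

```text
[-0.2343  0.7794  0.2207  1.3847 -0.1702  1.6963  1.5893] [-0.7074  0.4968 -0.675 ] 0.06177421606143646
shift in current axes [-0.0006 -0.0014  0.1191] turn [-0.0089 -0.0229 -0.0243]
shift in target axes [-0.0003 -0.0015  0.1191]
```

View pics/t15.png

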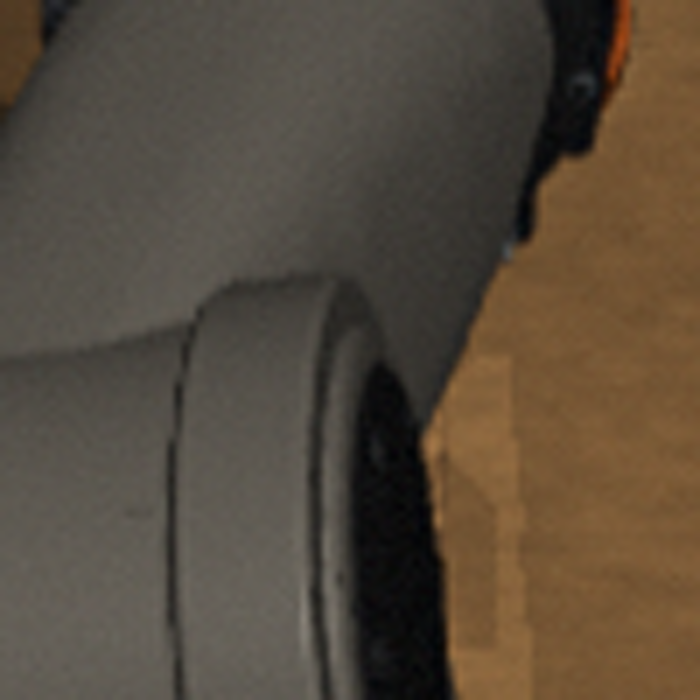

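The top view is occluded by the arm, so I'm relying on the measured numbers: about 15 mm of clearance per side. Descending along the tool axis.

Request:
{"method": "send_rows", "body": {
  "series": [
    [[-0.0003, -0.0007, 0.024], [0, -0.02, -0.02]],
    [[-0.0003, -0.0007, 0.024], [0, 0, 0]],
    [[0, 0, 0.024], [0, 0, 0]],
    [[0, 0, 0.024], [0, 0, 0]],
    [[0, 0, 0.021], [0, 0, 0]],
    [[0, 0, 0], [0, 0, 0]]
  ]
}}

```text
clock: 29.18
tcp_pos: [0.4895, 0.0149, 0.0843]
orientation: [-1.822, -1.813, 0.661]
contact_force: [0.3, -0.7, 0.9]
grip_width: 0.0621
```

```bash
python3 - <<'E'
from sim import *
o=r.get_obs();print(o["joints"],o["contact_force"],o["grip_width"])
z2,q2=lean(180,40,-1);gg=np.array([.5008,.018,.095])
need(gg+z2*.019,q2)
s=grab_frame("side");crop(s,240,150,100,90,7,"s15.png")
E
```

```text
[-0.2451  0.7714  0.201   1.6384 -0.1738  1.4493  1.6015] [ 0.2603 -0.6652  0.9293] 0.062063082907836756
shift in current axes [0.0031 0.0018 0.0035] turn [ 0.0088 -0.0167 -0.0495]
shift in target axes [0.0031 0.0018 0.0035]
```

View pics/s15.png

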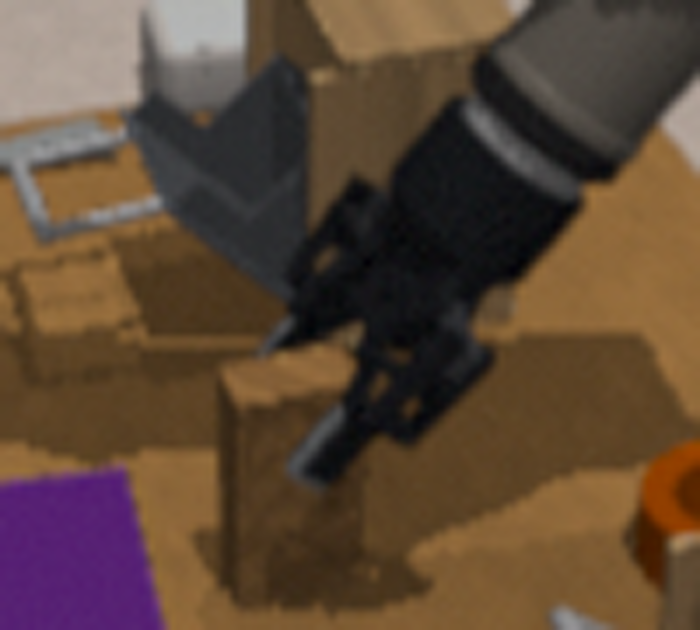

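Request:
{"method": "send_rows", "body": {
  "series": [
    [[0.003, 0.0015, 0.0035], [0, -0.015, -0.04]],
    [[0, 0, 0], [0, 0, 0]]
  ]
}}

```text
clock: 29.48
tcp_pos: [0.49, 0.0192, 0.0805]
orientation: [-1.818, -1.82, 0.658]
contact_force: [-0.1, 0.8, -0.1]
grip_width: 0.0617
```

Request:
{"method": "send_rows", "body": {
  "series": [
    [[0, 0, 0], [0, 0, 0]],
    [[0, 0, 0], [0, 0, 0]],
    [[0, 0, 0], [0, 0, 0]],
    [[0, 0, 0], [0, 0, 0]],
    [[0, 0, 0], [0, 0, 0]]
  ],
  "fingers": 255,
  "grip_force": 45
}}

```text
clock: 30.1
tcp_pos: [0.4896, 0.0188, 0.0803]
orientation: [-1.818, -1.819, 0.659]
contact_force: [0.6, -0.1, 2.4]
grip_width: 0.0313
```

```bash
python3 - <<'E'
from sim import *
o=r.get_obs();print(o["joints"],o["contact_force"],o["grip_width"])
z2,q2=lean(180,40,-1);gg=np.array([.5008,.018,.095])
need(gg+z2*.019,q2);p,q=pose();print(p,q.as_matrix())
s=grab_frame("side");crop(s,240,150,100,90,7,"s16.png")
E
```

```text
[-0.2492  0.7756  0.1975  1.6395 -0.1756  1.4417  1.6008] [ 0.6027 -0.0842  2.4475] 0.03127384137030696
shift in current axes [-0.0008 -0.0008  0.0005] turn [0.0302 0.0018 0.0057]
shift in target axes [-0.0008 -0.0008  0.0005]
[0.4896 0.0188 0.0803] [[-0.0005  0.7677 -0.6408]
 [ 1.      0.0005 -0.0002]
 [ 0.0002 -0.6408 -0.7677]]
```

View pics/s16.png

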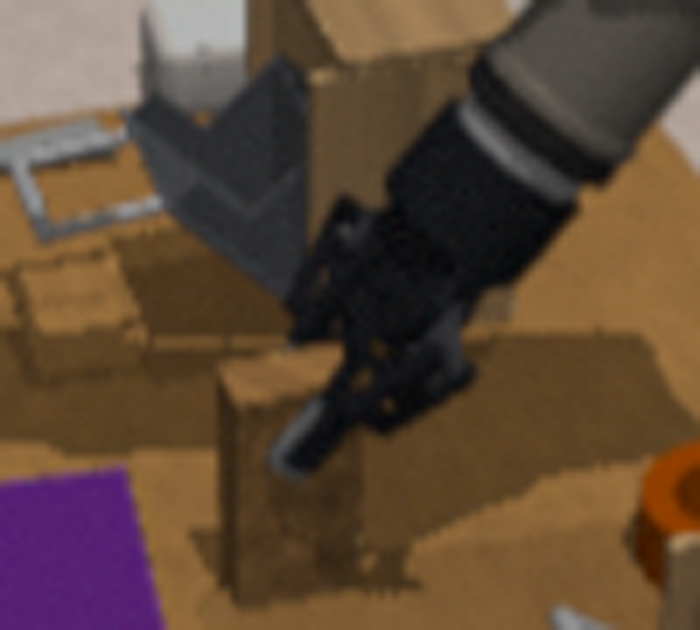

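Gripped at 31 mm with the block still upright. Before insertion I'll refine the tipped bin's pose from the images.

```bash
python3 - <<'E'
from sim import *
p,q=pose()
T=dict(base=list(q.inv().apply(np.array([.5008,.0188,0])-p)),up=list(q.inv().apply([0,0,1])),fr=list(q.inv().apply([1,0,0])));json.dump(T,open("grip.json","w"));print(T)
t=grab_frame("top");crop(t,150,130,80,90,7,"t16.png");s=grab_frame("side");crop(s,235,145,60,60,10,"s17.png")
E
```

```text
{'base': [np.float64(-1.8164689874913097e-05), np.float64(0.060097723140478954), np.float64(0.054507918508925196)], 'up': [np.float64(0.00022155450397665089), np.float64(-0.6407361655051621), np.float64(-0.7677611068081943)], 'fr': [np.float64(-0.000483079645674081), np.float64(0.7677609674898334), np.float64(-0.6407361886401697)]}
```

View pics/t16.png

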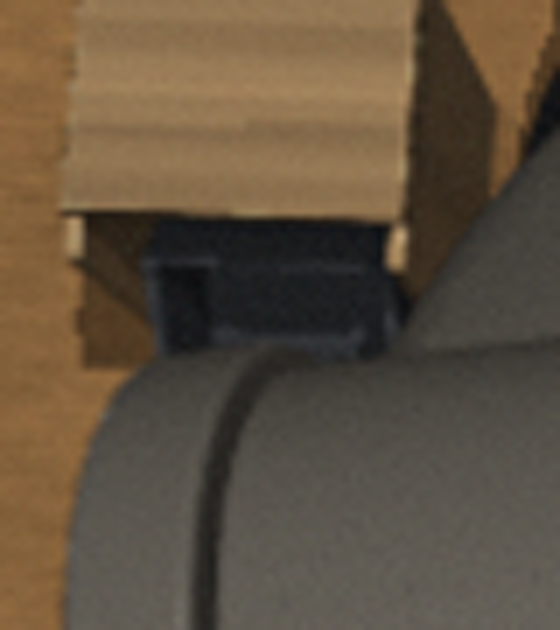

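View pics/s17.png

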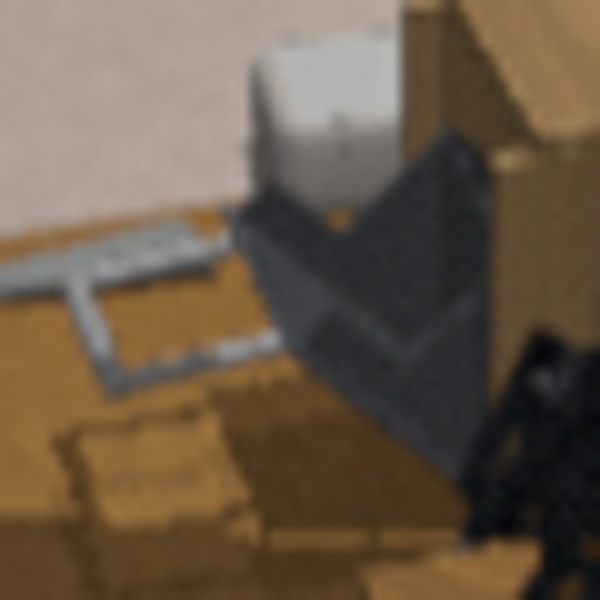

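```bash
cat > binm.py <<'E'
from sim import *
HX,HY,YAW,TH=.565,.2475,-.02,.75
def b2w(P,th=TH,hx=None,hy=None):
    P=np.atleast_2d(np.array(P,float));c,s=np.cos(th),np.sin(th)
    x=P[:,0]*c-P[:,2]*s;z=P[:,0]*s+P[:,2]*c
    return R.from_rotvec([0,0,YAW]).apply(np.c_[x,P[:,1],z])+[hx or HX,hy or HY,.015]
E
python3 - <<'E'
from binm import *
t=grab_frame("top");s=grab_frame("side")
P=b2w([[-.05,.0335,.135],[-.05,-.0335,.135],[0,.0465,.105],[0,-.0465,.105],[.005,.042,.005],[.005,-.042,.005],[.075,.042,.005],[.075,-.042,.005],[.08,.0465,.065],[.08,-.0465,.065]])
a=proj(t,P);im=cv2.imread("pics/t7.png")
for p in a: cv2.circle(im,(int((p[0]+.5-145)*5),int((p[1]+.5-105)*5)),3,(0,255,0),1)
cv2.imwrite("pics/t17.png",im[200:]);
crop(s,235,145,60,60,10,"s18.png",proj(s,P));print(a.round(1))
E
```

```text
[[174.  223. ]
 [199.7 224. ]
 [169.4 200.2]
 [205.2 201.5]
 [180.2 178.9]
 [210.2 179.9]
 [177.1 156.3]
 [208.2 157.3]
 [169.4 165.4]
 [205.6 166.6]]
```

View pics/t17.png

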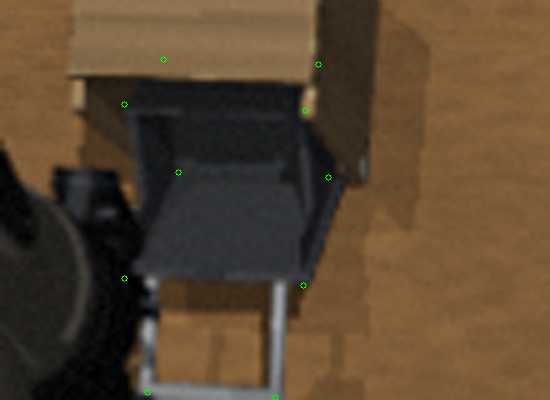

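View pics/s18.png

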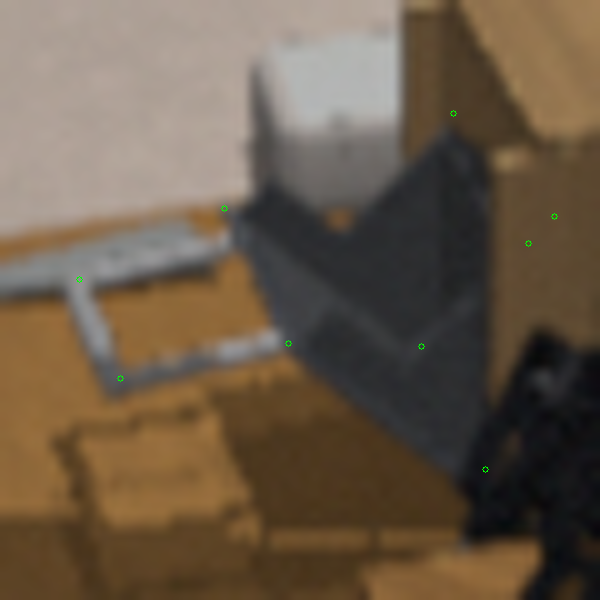

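```bash
sed -i 's/HX,HY,YAW,TH=.*/HX,HY,YAW,TH=.565,.247,-.02,.75/' binm.py; cat >> binm.py <<'E'
def target(x0,h,y0=0.):
    T=json.load(open("grip.json"));o=b2w([[0,0,0]])[0]
    bx=b2w([[1,0,0]])[0]-o;bz=b2w([[0,0,1]])[0]-o
    A=np.c_[T["fr"],np.cross(T["up"],T["fr"]),T["up"]];B=np.c_[bx,np.cross(bz,bx),bz]
    q=R.from_matrix(B@A.T);return b2w([[x0,y0,.005+h]])[0]-q.apply(T["base"]),q
E
python3 - <<'E'
from binm import *
j=np.array(r.get_obs()["joints"]);p,q=pose()
p1,q1=target(.038,.14);p2,_=target(.038,0);print(p1,p2,q1.as_matrix()[:,2])
j,m,v=goto(j,p+[0,0,.17],q,7);show("lift",j,m,v)
pp,qq=FK(j);print(rel(pp,qq,p1,q1))
j,m,v=goto(j,pp,q1,9);show("rot",j,m,v)
j,m,v=goto(j,p1,q1,10);show("above",j,m,v)
j,m,v=goto(j,p2,q1,10);show("ins",j,m,v)
E
```

```text
[0.431  0.2497 0.1981] [0.5264 0.2478 0.0957] [ 0.0545 -0.0012 -0.9985]
lift j [-0.27  0.58  0.23  1.56 -0.15  1.72  1.57] minmargin 0.2 at 6 vmax 0.34 e 0.0
(array([ 0.2309, -0.0113,  0.0775]), array([-8.5952,  0.0694,  0.2242]))
rot j [-0.38  0.12  0.22  2.01 -0.02  0.96  1.41] minmargin 0.2 at 6 vmax 0.73 e 0.0
above j [-0.7   0.2   0.03  2.04  0.04  0.86  0.86] minmargin 0.38 at 4 vmax 0.45 e 0.0
ins j [-0.6   0.47  0.05  1.94  0.01  0.69  0.98] minmargin 0.4 at 4 vmax 0.21 e 0.0
```

Request:
{"method": "send_rows", "body": {
  "series": [
    [[0, -0.006, -0.0075], [0, 0, 0]],
    [[0, -0.015, -0.018], [0, 0, 0]],
    [[0, -0.0175, -0.021], [0, 0, 0]],
    [[0, -0.0175, -0.021], [0, 0, 0]],
    [[0, -0.0175, -0.021], [0, 0, 0]],
    [[0, -0.0175, -0.021], [0, 0, 0]],
    [[0, -0.0175, -0.021], [0, 0, 0]],
    [[0, 0, 0], [-0.955, 0.008, 0.025]],
    [[0, 0, 0], [-0.955, 0.008, 0.025]],
    [[0, 0, 0], [-0.955, 0.008, 0.025]],
    [[0, 0, 0], [-0.955, 0.008, 0.025]],
    [[0, 0, 0], [-0.955, 0.008, 0.025]],
    [[0, 0, 0], [-0.955, 0.008, 0.025]],
    [[0, 0, 0], [-0.955, 0.008, 0.025]],
    [[0, 0, 0], [-0.955, 0.008, 0.025]],
    [[0, 0, 0], [-0.955, 0.008, 0.025]],
    [[0, 0, 0], [0, 0, 0]]
  ]
}}

```text
clock: 32.48
tcp_pos: [0.488, 0.0186, 0.2509]
orientation: [2.216, 2.173, 0.059]
contact_force: [-0.6, 0.3, -1.0]
grip_width: 0.0314
```

```bash
python3 - <<'E'
from binm import *
o=r.get_obs();print(o["joints"],o["contact_force"],o["grip_width"])
need(*target(.038,.14))
s=grab_frame("side");crop(s,230,100,130,110,6,"s20.png")
E
```

```text
[-0.3764  0.1125  0.2225  2.0157 -0.0197  0.9633  1.4062] [-0.5522  0.2896 -1.0284] 0.03142140896583724
shift in current axes [ 0.2299 -0.0642  0.0496] turn [-0.0105 -0.0112 -0.0008]
shift in target axes [ 0.23   -0.0643  0.0493]
```

View pics/s20.png

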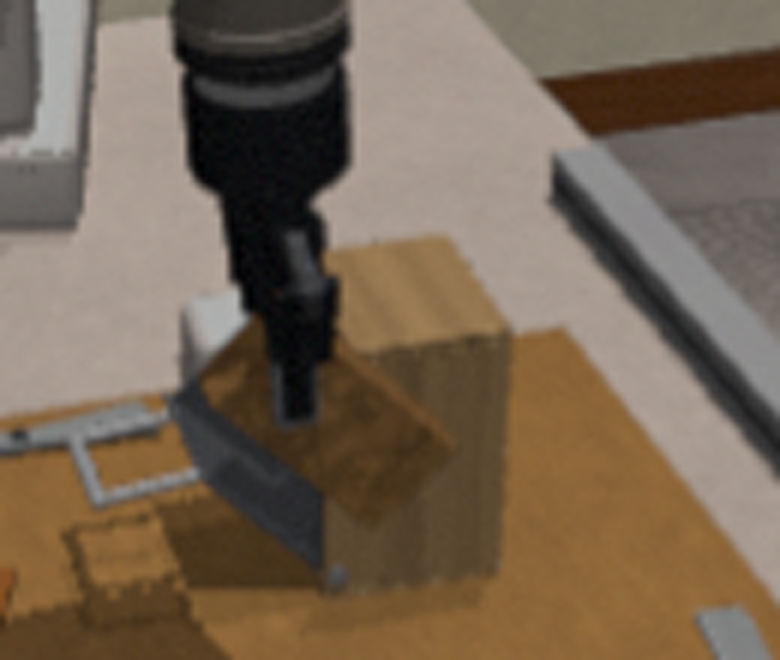

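The block is tilted to match the bin. I'll back off in x, go sideways, then lower to the pre-insertion point.

Request:
{"method": "send_rows", "body": {
  "series": [
    [[0.01, -0.0214, 0], [0, 0, 0]],
    [[0.015, -0.0214, 0], [0, 0, 0]],
    [[0.02, -0.0214, 0], [0, 0, 0]],
    [[0.025, 0, 0], [0, 0, 0]],
    [[0.03, 0, 0], [0, 0, 0]],
    [[0.035, 0, 0], [0, 0, 0]],
    [[0.035, 0, 0.005], [0, 0, 0]],
    [[0.03, 0, 0.014], [0, 0, 0]],
    [[0.02, 0, 0.015], [0, 0, 0]],
    [[0.01, 0, 0.015], [0, 0, 0]],
    [[0, 0, 0], [0, 0, 0]]
  ]
}}

```text
clock: 33.9
tcp_pos: [0.4321, 0.2492, 0.1959]
orientation: [2.215, 2.173, 0.053]
contact_force: [-0.2, 0.1, -1.3]
grip_width: 0.0317
```

```bash
python3 - <<'E'
from binm import *
o=r.get_obs();print(o["joints"],o["contact_force"],o["grip_width"])
need(*target(.038,.14));need(*target(.038,.0))
s=grab_frame("side");crop(s,230,100,110,100,6,"s21.png");t=grab_frame("top");crop(t,145,105,110,120,5,"t21.png")
E
```

```text
[-0.6712  0.2075  0.0001  2.0368  0.0456  0.8598  0.8511] [-0.1518  0.1237 -1.3292] 0.03170267729827987
shift in current axes [ 0.0004 -0.001  -0.0023] turn [-0.0371  0.0264  0.0014]
shift in target axes [ 0.0004 -0.001  -0.0023]
shift in current axes [0.0006 0.089  0.1049] turn [-0.0371  0.0264  0.0014]
shift in target axes [0.0004 0.0887 0.1052]
```

View pics/s21.png

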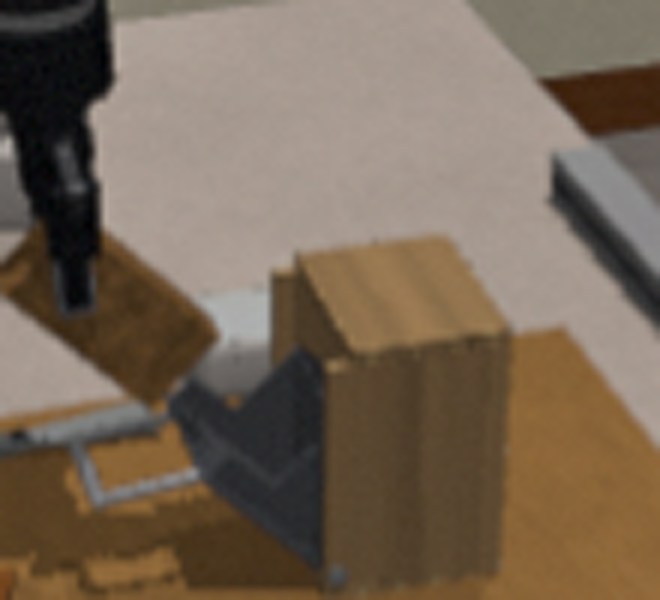

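View pics/t21.png

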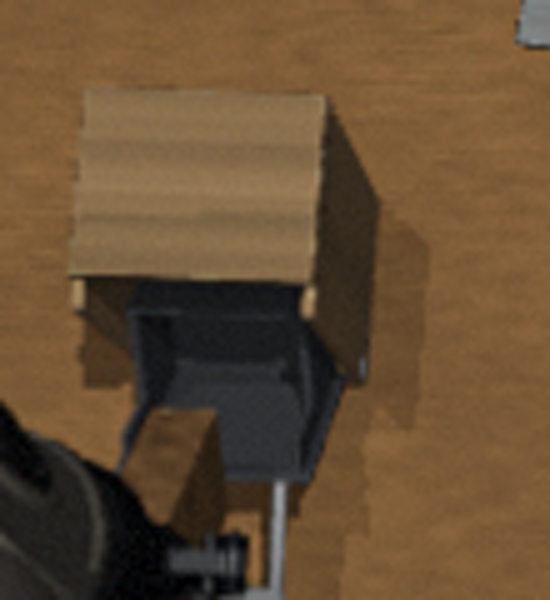

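Request:
{"method": "send_rows", "body": {
  "series": [
    [[0.0001, 0.0116, 0.0137], [-0.037, 0.026, 0]],
    [[0.0001, 0.0116, 0.0137], [0, 0, 0]],
    [[0.0001, 0.0116, 0.0137], [0, 0, 0]],
    [[0.0001, 0.0116, 0.0137], [0, 0, 0]],
    [[0, 0.0116, 0.0137], [0, 0, 0]],
    [[0, 0, 0], [0, 0, 0]]
  ]
}}

```text
clock: 34.75
tcp_pos: [0.4949, 0.2486, 0.131]
orientation: [2.216, 2.171, 0.061]
contact_force: [-0.4, 0.3, -1.9]
grip_width: 0.0317
```

```bash
python3 - <<'E'
from binm import *
o=r.get_obs();print(o["joints"],o["contact_force"],o["grip_width"])
need(*target(.038,.0))
s=grab_frame("side");crop(s,230,100,110,100,6,"s22.png");t=grab_frame("top");crop(t,145,105,110,120,5,"t22.png")
E
```

```text
[-0.6124  0.3764  0.0191  1.9786  0.0362  0.741   0.9292] [-0.3885  0.3147 -1.927 ] 0.03165301537307875
shift in current axes [-0.0002  0.0295  0.037 ] turn [ 0.014  -0.0112 -0.0126]
shift in target axes [-0.0002  0.0295  0.0369]
```

View pics/s22.png

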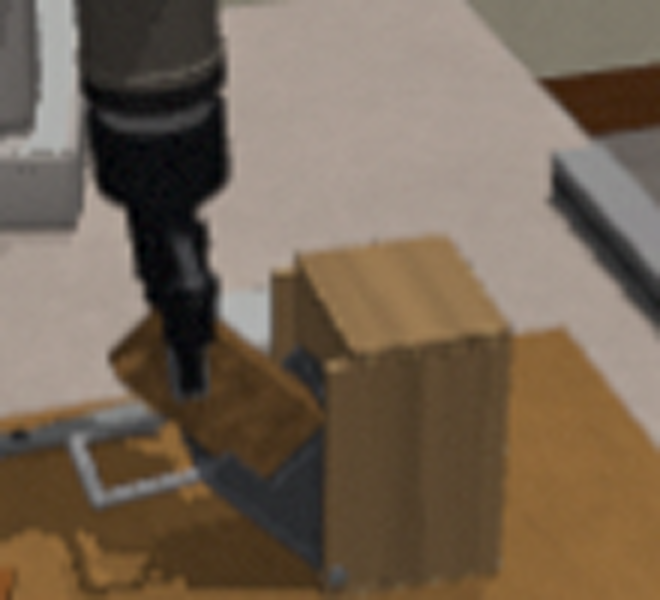

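View pics/t22.png

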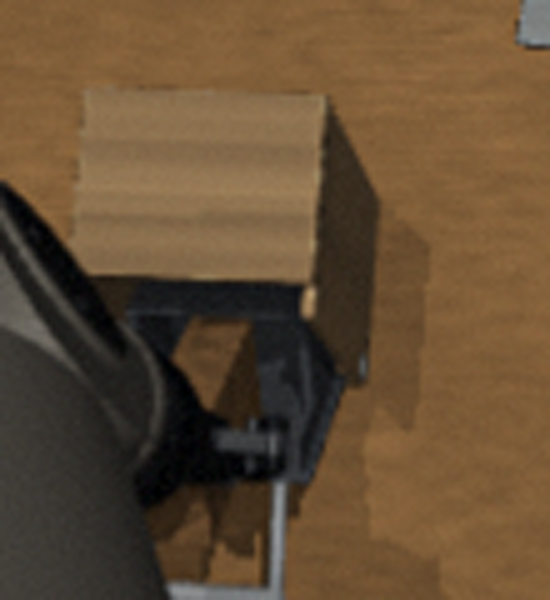

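```bash
python3 - <<'E'
from binm import *
T=json.load(open("grip.json"));p,q=pose();up=q.apply(T["up"]);fr=q.apply(T["fr"]);sd=np.cross(up,fr);b=p+q.apply(T["base"])
C=[b+fr*a*.03+sd*c*.016+up*h for h in (0,.12) for a in (1,-1) for c in (1,-1)]
t=grab_frame("top");crop(t,145,105,110,120,5,"t23.png",proj(t,C));s=grab_frame("side");crop(s,230,120,90,80,7,"s23.png",proj(s,C))
E
```

```text
(no output)
```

View pics/t23.png

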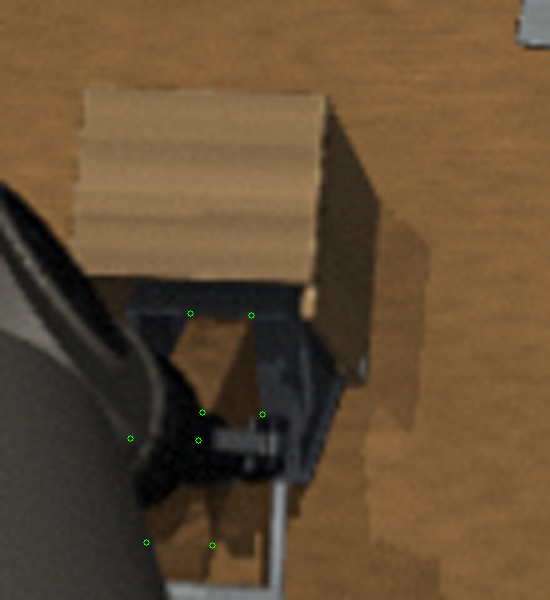

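View pics/s23.png

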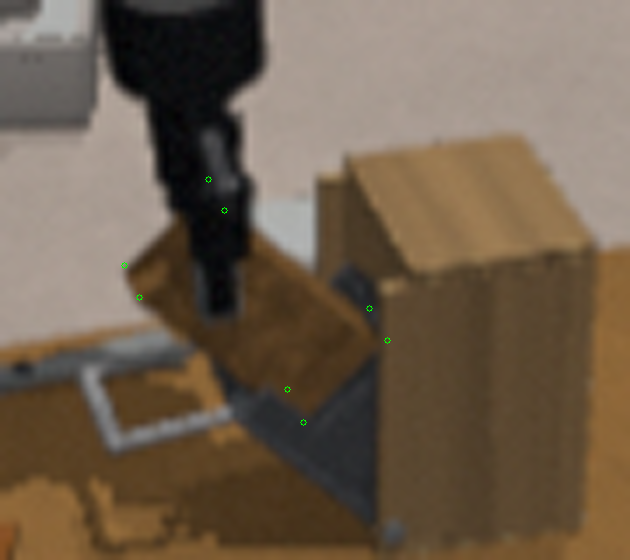

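Request:
{"method": "send_rows", "body": {
  "series": [
    [[0, 0.0073, 0.0092], [0, 0, 0]],
    [[0, 0.0073, 0.0092], [0, 0, 0]],
    [[0, 0.0072, 0.0092], [0, 0, 0]],
    [[0, 0, 0], [0, 0, 0]]
  ]
}}

```text
clock: 35.45
tcp_pos: [0.5181, 0.2483, 0.105]
orientation: [2.215, 2.171, 0.062]
contact_force: [-0.1, -0.4, -1.6]
grip_width: 0.0317
```

```bash
python3 - <<'E'
from binm import *
o=r.get_obs();print(o["contact_force"],o["grip_width"])
need(*target(.038,.0))
t=grab_frame("top");crop(t,145,135,80,80,7,"t24.png");s=grab_frame("side");crop(s,230,120,90,80,7,"s24.png")
E
```

```text
[-0.139  -0.4292 -1.6026] 0.031699954241774436
shift in current axes [-0.0004  0.0078  0.0097] turn [ 0.0176 -0.0155 -0.01  ]
shift in target axes [-0.0004  0.0078  0.0097]
```

View pics/s24.png

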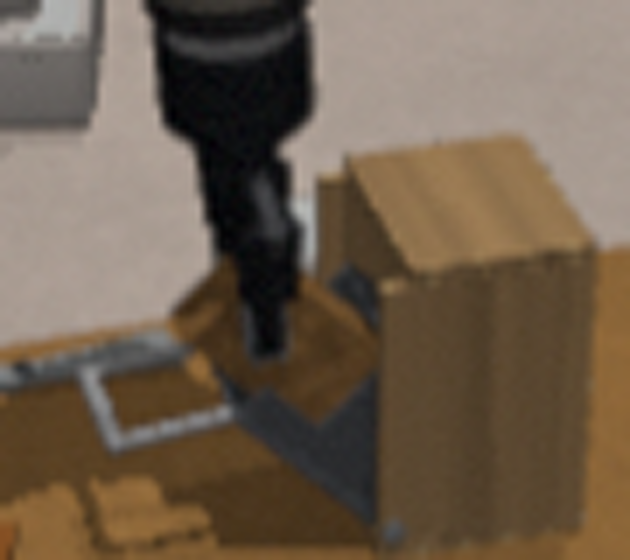

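View pics/t24.png

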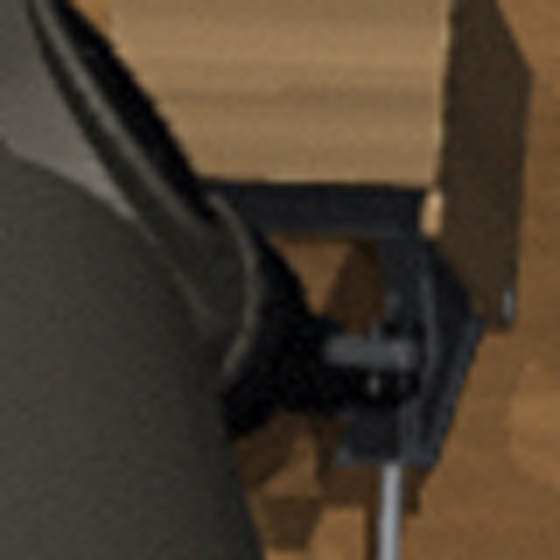

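The block is inside the bin, with its lower end hidden by the near side wall at (330,400) in the side crop. Last few millimetres, watching the force.

Request:
{"method": "send_rows", "body": {
  "series": [
    [[0, 0.0019, 0.0023], [0, 0, 0]],
    [[0, 0.0019, 0.0023], [0, 0, 0]],
    [[0, 0, 0], [0, 0, 0]]
  ]
}}

```text
clock: 35.92
tcp_pos: [0.522, 0.2488, 0.1017]
orientation: [2.215, 2.172, 0.065]
contact_force: [-0.4, -0.1, -1.5]
grip_width: 0.0315
```

Request:
{"method": "send_rows", "body": {
  "series": [
    [[0, 0.0013, 0.0015], [0, 0, 0]],
    [[0, 0, 0], [0, 0, 0]]
  ]
}}

```text
clock: 36.17
tcp_pos: [0.5234, 0.2488, 0.1002]
orientation: [2.214, 2.172, 0.065]
contact_force: [0.2, 0.0, -1.3]
grip_width: 0.0315
```

Request:
{"method": "send_rows", "body": {
  "series": [
    [[0, 0.0008, 0.001], [0, 0, 0]],
    [[0, 0, 0], [0, 0, 0]]
  ]
}}

```text
clock: 36.42
tcp_pos: [0.5242, 0.2488, 0.0993]
orientation: [2.215, 2.172, 0.065]
contact_force: [0.2, -0.5, -1.3]
grip_width: 0.0311
```

Request:
{"method": "send_rows", "body": {
  "series": [
    [[0, 0.001, 0.0012], [0, 0, 0]],
    [[0, 0, 0], [0, 0, 0]]
  ]
}}

```text
clock: 36.67
tcp_pos: [0.5253, 0.2487, 0.0981]
orientation: [2.215, 2.172, 0.065]
contact_force: [-0.1, -0.4, -0.9]
grip_width: 0.0316
```

Request:
{"method": "send_rows", "body": {
  "series": [
    [[0, 0.0006, 0.0008], [0, 0, 0]],
    [[0, 0, 0], [0, 0, 0]]
  ]
}}

```text
clock: 36.92
tcp_pos: [0.526, 0.2487, 0.0974]
orientation: [2.215, 2.171, 0.065]
contact_force: [0.8, 0.7, -1.8]
grip_width: 0.0316
```

Request:
{"method": "send_rows", "body": {
  "series": [
    [[0, 0.0006, 0.0008], [0, 0, 0]],
    [[0, 0, 0], [0, 0, 0]]
  ]
}}

```text
clock: 37.17
tcp_pos: [0.5266, 0.2487, 0.0966]
orientation: [2.215, 2.172, 0.065]
contact_force: [-0.4, 0.0, -2.1]
grip_width: 0.0317
```

Request:
{"method": "send_rows", "body": {
  "series": [
    [[0, 0.0006, 0.0008], [0, 0, 0]],
    [[0, 0, 0], [0, 0, 0]]
  ]
}}

```text
clock: 37.42
tcp_pos: [0.5268, 0.2488, 0.0965]
orientation: [2.215, 2.172, 0.064]
contact_force: [-3.8, -1.0, 4.9]
grip_width: 0.0313
```

Request:
{"method": "send_rows", "body": {
  "series": [
    [[0, 0.0006, 0.0008], [0, 0, 0]],
    [[0, 0, 0], [0, 0, 0]]
  ]
}}

```text
clock: 37.67
tcp_pos: [0.5271, 0.2488, 0.0963]
orientation: [2.215, 2.172, 0.063]
contact_force: [-7.0, -2.0, 11.9]
grip_width: 0.0318
```

```bash
python3 - <<'E'
from binm import *
T=json.load(open("grip.json"));p,q=pose();up=q.apply(T["up"]);fr=q.apply(T["fr"]);sd=np.cross(up,fr);b=p+q.apply(T["base"])
C=[b+fr*a*.03+sd*c*.016+up*h for h in (0,.12) for a in (1,-1) for c in (1,-1)]
print(r.get_obs()["contact_force"],r.get_obs()["grip_width"])
s=grab_frame("side");crop(s,235,130,70,65,9,"s25.png",list(proj(s,C))+list(proj(s,b2w([[0,-.0465,.105],[.08,-.0465,.065],[-.05,-.0335,.135]]))))
E
```

```text
[-7.0332 -2.0381 11.9414] 0.03176735737416916
```

View pics/s25.png

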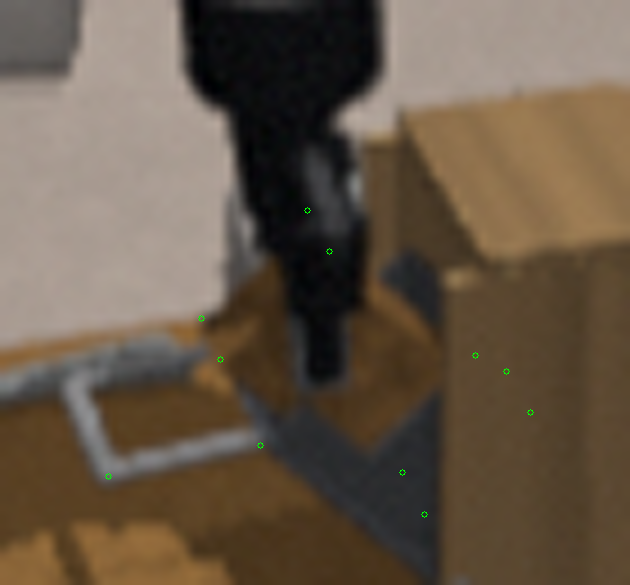

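Floor contact came at the modelled height, and the force points along the bin's z. I'll ease off the press slightly, then open a little.

Request:
{"method": "send_rows", "body": {
  "series": [
    [[0, -0.0007, -0.0009], [0, 0, 0]],
    [[0, 0, 0], [0, 0, 0]]
  ]
}}

```text
clock: 37.98
tcp_pos: [0.527, 0.2488, 0.0964]
orientation: [2.215, 2.172, 0.065]
contact_force: [-2.4, -0.6, 6.4]
grip_width: 0.0318
```

Request:
{"method": "send_rows", "body": {
  "series": [
    [[0, 0, 0], [0, 0, 0]],
    [[0, 0, 0], [0, 0, 0]],
    [[0, 0, 0], [0, 0, 0]]
  ],
  "fingers": 128,
  "grip_force": 20
}}

```text
clock: 38.35
tcp_pos: [0.5273, 0.2488, 0.0959]
orientation: [2.214, 2.172, 0.065]
contact_force: [0.6, -0.0, 0.0]
grip_width: 0.0427
```

```bash
python3 - <<'E'
from binm import *
print(r.get_obs()["contact_force"],r.get_obs()["grip_width"])
s=grab_frame("side");crop(s,235,130,70,65,9,"s26.png")
E
```

```text
[ 0.5854 -0.0271  0.0496] 0.04266120525974674
```

View pics/s26.png

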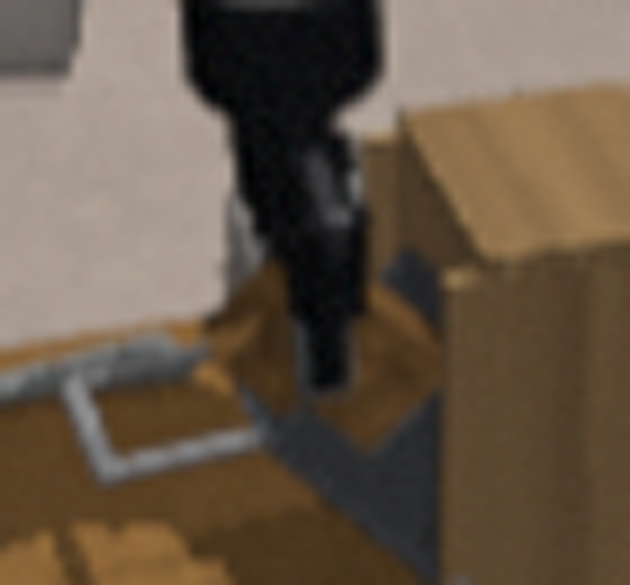

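Released, and the block stays put. Withdrawing upward.

Request:
{"method": "send_rows", "body": {
  "series": [
    [[0, -0.001, -0.012], [0, 0, 0]],
    [[0, -0.003, -0.025], [0, 0, 0]],
    [[0, -0.004, -0.025], [0, 0, 0]],
    [[0, -0.006, -0.025], [0, 0, 0]],
    [[0, -0.01, -0.025], [0, 0, 0]],
    [[0, -0.025, -0.01], [0, 0, 0]],
    [[0, -0.03, 0], [0, 0, 0]],
    [[0, 0, 0], [0, 0, 0]]
  ]
}}

```text
clock: 39.4
tcp_pos: [0.4395, 0.2504, 0.2141]
orientation: [2.212, 2.174, 0.065]
contact_force: [0.9, -0.1, 0.1]
grip_width: 0.0422
```

```bash
python3 - <<'E'
from binm import *
o=r.get_obs();print(o["contact_force"],o["joints"])
s=grab_frame("side");crop(s,235,120,90,75,7,"s27.png");t=grab_frame("top");crop(t,145,105,110,120,5,"t27.png")
E
```

```text
[ 0.9316 -0.0934  0.1464] [-0.6616  0.1923 -0.0021  2.0084  0.044   0.8951  0.863 ]
```

View pics/s27.png

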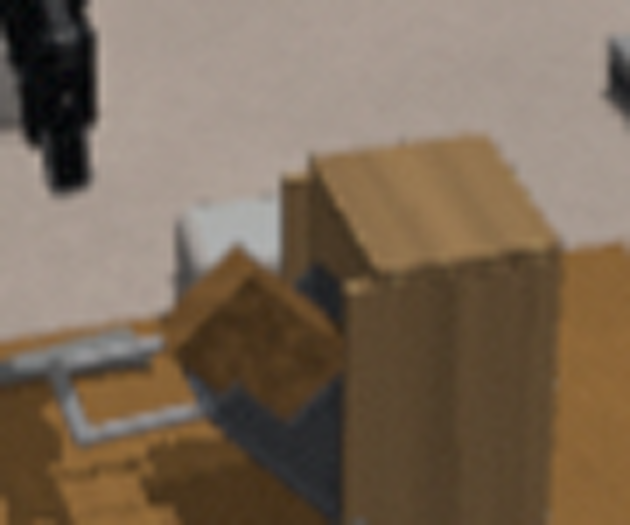

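View pics/t27.png

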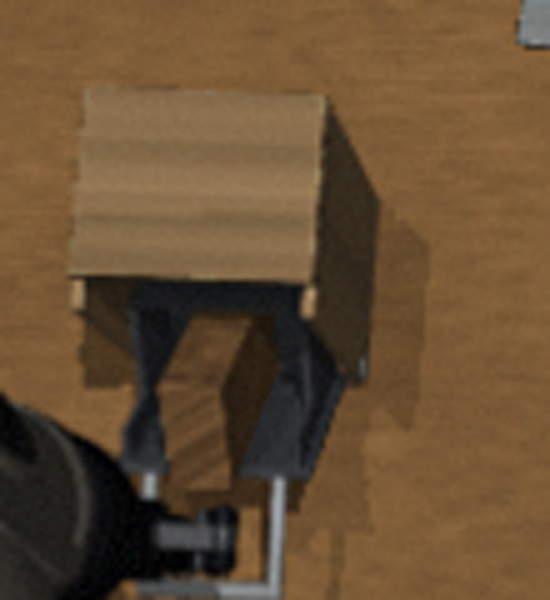

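The block is standing parallel in the still-tipped bin. To close it I'll grip the handle bar as I did when opening, with a narrow finger opening so the knuckles clear the block, and guide it up the arc.

```bash
python3 - <<'E'
from binm import *
b=b2w([[-.05,0,.135]])[0];print(b)
q1=ori([0,0,-1],[1,-.02,0]);need(b+[0,0,.10],q1)
j=np.array(r.get_obs()["joints"])
for s in (1,-1):
    q1=ori([0,0,-1],[s,-.02*s,0]);j2,m,v=goto(j,FK(j)[0],q1,18);show("yaw",j2,m,v)
    j2,m,v=goto(j2,b-[0,0,.013],q1,8);show("dn",j2,m,v)
    j2,m,v=goto(j2,[.515,.248,.137],q1,8);show("shut",j2,m,v)
E
```

```text
[0.4364 0.2496 0.0797]
shift in current axes [-0.0009 -0.0073  0.034 ] turn [ 0.4997 -0.5552 18.0016]
shift in target axes [-0.0053  0.0008  0.0344]
yaw j [-0.82  0.22  0.22  1.98 -0.06  0.95 -0.6 ] minmargin 0.43 at 4 vmax 0.68 e 0.0
dn j [-0.79  0.43  0.17  2.11 -0.13  0.61 -0.54] minmargin 0.33 at 4 vmax 0.34 e 0.0
shut j [-0.72  0.42  0.21  1.91 -0.11  0.83 -0.47] minmargin 0.33 at 4 vmax 0.22 e 0.0
yaw j [-0.45  0.23 -0.21  1.96  0.06  0.96  2.43] minmargin 0.43 at 4 vmax 0.72 e 0.0
dn j [-0.49  0.44 -0.19  2.09  0.14  0.63  2.35] minmargin 0.35 at 4 vmax 0.33 e 0.0
shut j [-0.41  0.42 -0.19  1.88  0.1   0.84  2.47] minmargin 0.35 at 4 vmax 0.22 e 0.0
```

Request:
{"method": "send_rows", "body": {
  "series": [
    [[0, 0, 0], [0.028, -0.031, 1]],
    [[0, 0, 0], [0.028, -0.031, 1]],
    [[0, 0, 0], [0.028, -0.031, 1]],
    [[0, 0, 0], [0.028, -0.031, 1]],
    [[0, 0, 0], [0.028, -0.031, 1]],
    [[0, 0, 0], [0.028, -0.031, 1]],
    [[0, 0, 0], [0.028, -0.031, 1]],
    [[0, 0, 0], [0.028, -0.031, 1]],
    [[0, 0, 0], [0.028, -0.031, 1]],
    [[0, 0, 0], [0.028, -0.031, 1]],
    [[0, 0, 0], [0.028, -0.031, 1]],
    [[0, 0, 0], [0.028, -0.031, 1]],
    [[0, 0, 0], [0.028, -0.031, 1]],
    [[0, 0, 0], [0.028, -0.031, 1]],
    [[0, 0, 0], [0.028, -0.031, 1]],
    [[0, 0, 0], [0.028, -0.031, 1]],
    [[0, 0, 0], [0.028, -0.031, 1]],
    [[0, 0, 0], [0.028, -0.031, 1]],
    [[0, 0, 0], [0, 0, 0]]
  ],
  "fingers": 183
}}

```text
clock: 41.88
tcp_pos: [0.4422, 0.25, 0.2134]
orientation: [3.141, -0.032, -0.002]
contact_force: [-0.6, -0.2, -0.2]
grip_width: 0.0241
```

```bash
python3 - <<'E'
from binm import *
b=b2w([[-.05,0,.135]])[0]
q1=ori([0,0,-1],[1,-.02,0]);need(b-[0,0,.013],q1);print(r.get_obs()["grip_width"])
E
```

```text
shift in current axes [-0.0057  0.0005  0.1467] turn [ 0.0084  0.0114 -0.0027]
shift in target axes [-0.0058  0.0006  0.1467]
0.0240770012603741
```

Request:
{"method": "send_rows", "body": {
  "series": [
    [[-0.0065, 0, 0.02], [0, 0, 0]],
    [[0, 0, 0.025], [0, 0, 0]],
    [[0, 0, 0.025], [0, 0, 0]],
    [[0, 0, 0.025], [0, 0, 0]],
    [[0, 0, 0], [0, 0, 0]]
  ]
}}

```text
clock: 42.5
tcp_pos: [0.4339, 0.2494, 0.1169]
orientation: [3.138, -0.03, -0.007]
contact_force: [-0.2, 0.4, 0.5]
grip_width: 0.0243
```

```bash
python3 - <<'E'
from binm import *
b=b2w([[-.05,0,.135]])[0]
q1=ori([0,0,-1],[1,-.02,0]);need(b-[0,0,.013],q1);print(r.get_obs()["contact_force"])
s=grab_frame("side");crop(s,210,120,90,75,8,"s28.png")
E
```

```text
shift in current axes [ 0.0027 -0.0004  0.0502] turn [0.0365 0.0484 0.0135]
shift in target axes [ 0.0025 -0.0002  0.0502]
[-0.1748  0.4291  0.5264]
```

View pics/s28.png

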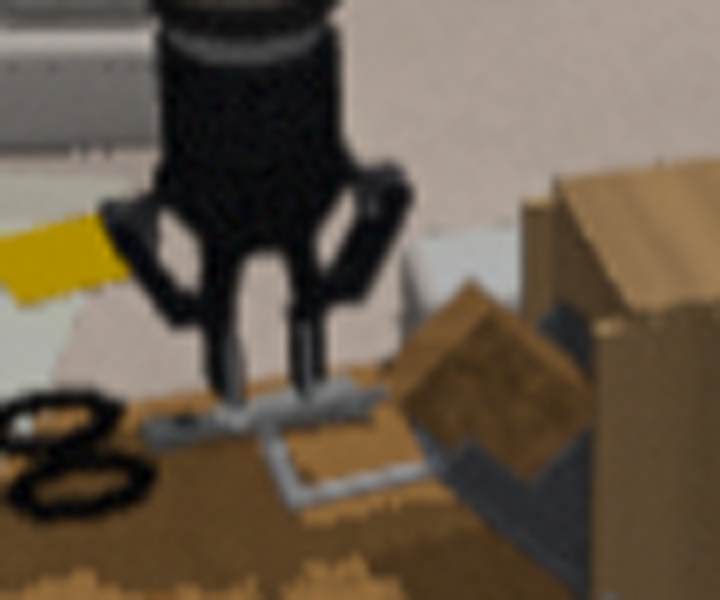

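There is about 12 mm of clearance between the right knuckle and the block corner once lowered. Continuing down and gripping.

Request:
{"method": "send_rows", "body": {
  "series": [
    [[0.001, 0, 0.018], [0, 0, 0]],
    [[0, 0, 0.018], [0, 0, 0]],
    [[0, 0, 0.013], [0, 0, 0]],
    [[0, 0, 0], [0, 0, 0]]
  ]
}}

```text
clock: 43.05
tcp_pos: [0.4356, 0.2501, 0.0692]
orientation: [3.14, -0.031, -0.003]
contact_force: [0.4, 0.6, 0.3]
grip_width: 0.0244
```

Request:
{"method": "send_rows", "body": {
  "series": [
    [[0, 0, 0], [0, 0, 0]],
    [[0, 0, 0], [0, 0, 0]],
    [[0, 0, 0], [0, 0, 0]]
  ],
  "fingers": 255,
  "grip_force": 25
}}

```text
clock: 43.42
tcp_pos: [0.4375, 0.2504, 0.0702]
orientation: [-3.141, 0.033, -0.003]
contact_force: [5.0, -0.9, -3.7]
grip_width: 0.0086
```

```bash
python3 - <<'E'
from binm import *
o=r.get_obs();print(o["contact_force"],o["grip_width"],o["tcp_pos"])
s=grab_frame("side");crop(s,210,120,90,75,8,"s29.png")
h0=np.array([-.05,.135]);f=lambda th:np.array([h0[0]*np.cos(th)-h0[1]*np.sin(th),h0[0]*np.sin(th)+h0[1]*np.cos(th)])
ths=np.linspace(.75,0,17)
for a,b in zip(ths[:-1],ths[1:]): print((f(b)-f(a)).round(4))
E
```

```text
[ 5.0178 -0.9268 -3.7016] 0.008631117047099665 [0.4375 0.2504 0.0702]
[0.0032 0.006 ]
[0.0034 0.0058]
[0.0037 0.0056]
[0.004  0.0055]
[0.0042 0.0053]
[0.0045 0.0051]
[0.0047 0.0048]
[0.0049 0.0046]
[0.0051 0.0044]
[0.0053 0.0041]
[0.0055 0.0039]
[0.0057 0.0036]
[0.0059 0.0033]
[0.006  0.0031]
[0.0061 0.0028]
[0.0063 0.0025]
```

View pics/s29.png

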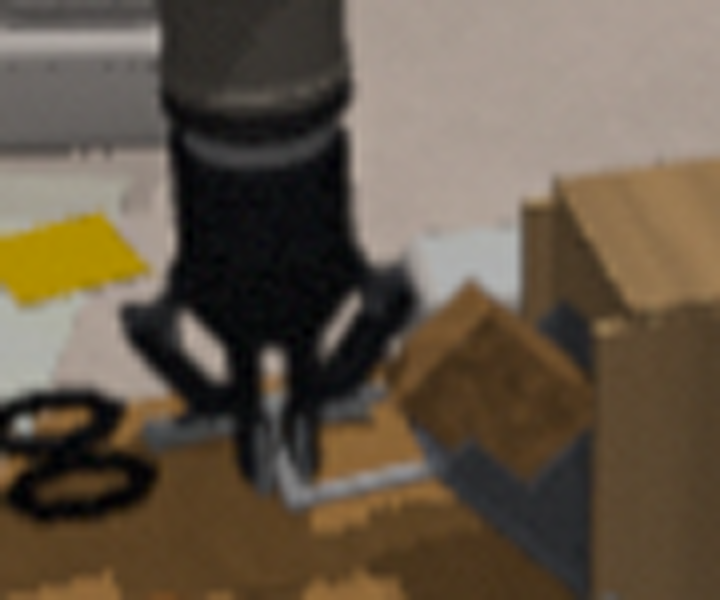

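The bar is gripped. Closing halfway, then a check.

Request:
{"method": "send_rows", "body": {
  "series": [
    [[0.0016, 0, -0.003], [0, 0, 0]],
    [[0.0016, 0, -0.003], [0, 0, 0]],
    [[0.0034, 0, -0.0058], [0, 0, 0]],
    [[0.0037, 0, -0.0056], [0, 0, 0]],
    [[0.004, 0, -0.0055], [0, 0, 0]],
    [[0.0042, 0, -0.0053], [0, 0, 0]],
    [[0.0045, 0, -0.0051], [0, 0, 0]],
    [[0.0047, 0, -0.0048], [0, 0, 0]],
    [[0, 0, 0], [0, 0, 0]]
  ]
}}

```text
clock: 44.6
tcp_pos: [0.4655, 0.2497, 0.1083]
orientation: [-3.141, 0.033, -0.004]
contact_force: [6.1, 0.1, -5.4]
grip_width: 0.0091
```

```bash
python3 - <<'E'
from binm import *
o=r.get_obs();print(o["contact_force"],o["grip_width"],o["tcp_pos"])
s=grab_frame("side");crop(s,220,110,90,80,8,"s30.png")
t=grab_frame("top");crop(t,145,105,110,100,6,"t30.png")
E
```

```text
[ 6.0532  0.0534 -5.3856] 0.009068568819007927 [0.4655 0.2497 0.1083]
```

View pics/s30.png

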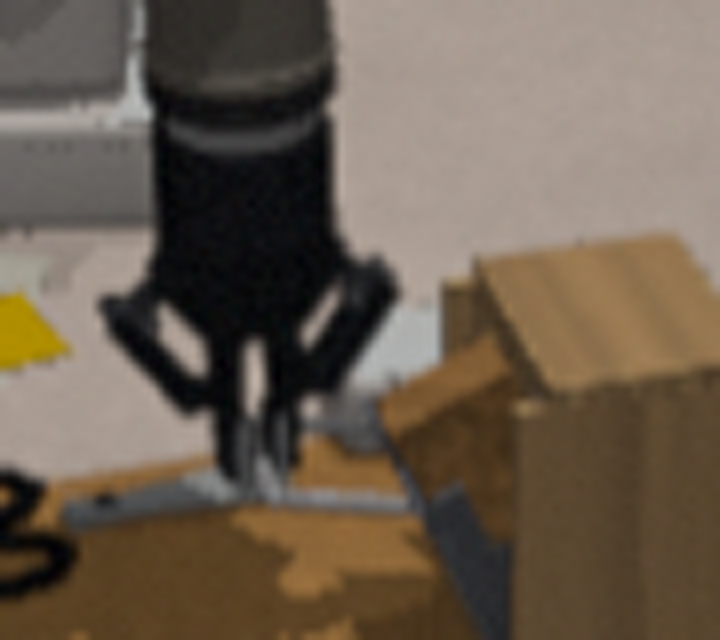

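View pics/t30.png

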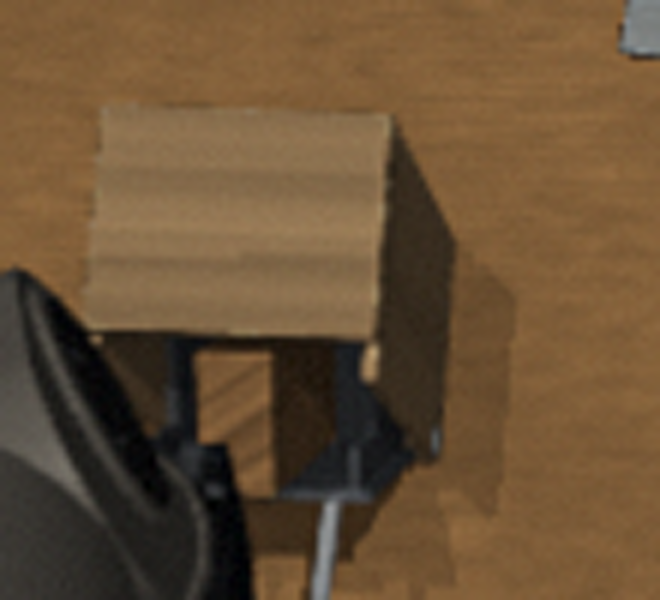

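The block's top-back corner is about to pass the roof edge, so I'm going in small steps and watching the force.

Request:
{"method": "send_rows", "body": {
  "series": [
    [[0.0025, 0, -0.0023], [0, 0, 0]],
    [[0.0025, 0, -0.0023], [0, 0, 0]],
    [[0, 0, 0], [0, 0, 0]]
  ]
}}

```text
clock: 45.08
tcp_pos: [0.47, 0.2496, 0.1126]
orientation: [-3.141, 0.033, -0.003]
contact_force: [5.9, 0.3, -6.4]
grip_width: 0.0088
```

Request:
{"method": "send_rows", "body": {
  "series": [
    [[0.0025, 0, -0.0022], [0, 0, 0]],
    [[0.0026, 0, -0.0022], [0, 0, 0]],
    [[0.0026, 0, -0.0021], [0, 0, 0]],
    [[0.0027, 0, -0.002], [0, 0, 0]],
    [[0, 0, 0], [0, 0, 0]]
  ]
}}

```text
clock: 45.7
tcp_pos: [0.48, 0.2494, 0.1208]
orientation: [-3.141, 0.032, -0.001]
contact_force: [5.6, 0.1, -6.6]
grip_width: 0.0088
```

```bash
python3 - <<'E'
from binm import *
o=r.get_obs();print(o["contact_force"],o["grip_width"],o["tcp_pos"])
s=grab_frame("side");crop(s,220,110,90,80,8,"s31.png")
E
```

```text
[ 5.6151  0.1483 -6.6037] 0.008797603834933129 [0.48   0.2494 0.1208]
```

View pics/s31.png

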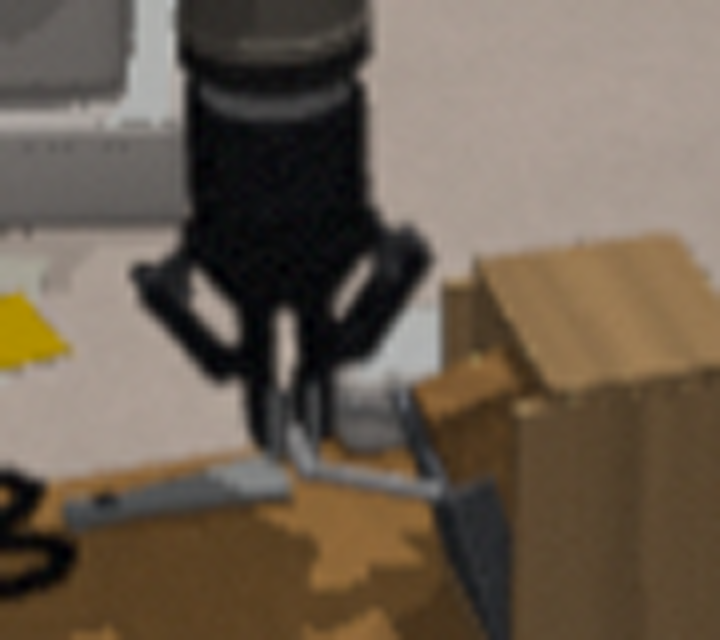

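No force rise; the corner is sliding under the roof. Continuing.

Request:
{"method": "send_rows", "body": {
  "series": [
    [[0.0027, 0, -0.002], [0, 0, 0]],
    [[0.0028, 0, -0.0019], [0, 0, 0]],
    [[0.0028, 0, -0.0018], [0, 0, 0]],
    [[0.0029, 0, -0.0018], [0, 0, 0]],
    [[0.0029, 0, -0.0017], [0, 0, 0]],
    [[0.003, 0, -0.0016], [0, 0, 0]],
    [[0, 0, 0], [0, 0, 0]]
  ]
}}

```text
clock: 46.62
tcp_pos: [0.4956, 0.249, 0.1313]
orientation: [3.141, -0.031, -0.004]
contact_force: [-0.4, 1.8, -7.0]
grip_width: 0.009
```

Request:
{"method": "send_rows", "body": {
  "series": [
    [[0.003, 0, -0.0016], [0, 0, 0]],
    [[0.003, 0, -0.0015], [0, 0, 0]],
    [[0.003, 0, -0.0014], [0, 0, 0]],
    [[0.0031, 0, -0.0014], [0, 0, 0]],
    [[0, 0, 0], [0, 0, 0]]
  ]
}}

```text
clock: 47.25
tcp_pos: [0.5096, 0.2487, 0.138]
orientation: [-3.141, 0.033, -0.002]
contact_force: [1.3, -1.9, 4.0]
grip_width: 0.0088
```

Request:
{"method": "send_rows", "body": {
  "series": [
    [[0.0031, 0, -0.0013], [0, 0, 0]],
    [[0.0031, 0, -0.0012], [0, 0, 0]],
    [[0, 0, 0], [0, 0, 0]]
  ]
}}

```text
clock: 47.62
tcp_pos: [0.5143, 0.2486, 0.1397]
orientation: [3.141, -0.032, -0.003]
contact_force: [-2.0, -1.9, 5.8]
grip_width: 0.0086
```

Request:
{"method": "send_rows", "body": {
  "series": [
    [[0.0015, 0, 0], [0, 0, 0]],
    [[0.0015, 0, 0], [0, 0, 0]],
    [[0, 0, 0], [0, 0, 0]]
  ]
}}

```text
clock: 48.0
tcp_pos: [0.5144, 0.2486, 0.1396]
orientation: [3.14, -0.03, -0.011]
contact_force: [-10.3, -2.6, 13.3]
grip_width: 0.0089
```

```bash
python3 - <<'E'
from binm import *
o=r.get_obs();print(o["contact_force"],o["grip_width"],o["tcp_pos"])
s=grab_frame("side");crop(s,230,110,110,80,7,"s32.png")
t=grab_frame("top");crop(t,145,105,110,100,6,"t32.png")
E
```

```text
[-10.3487  -2.623   13.3381] 0.008924931275270493 [0.5144 0.2486 0.1396]
```

View pics/s32.png

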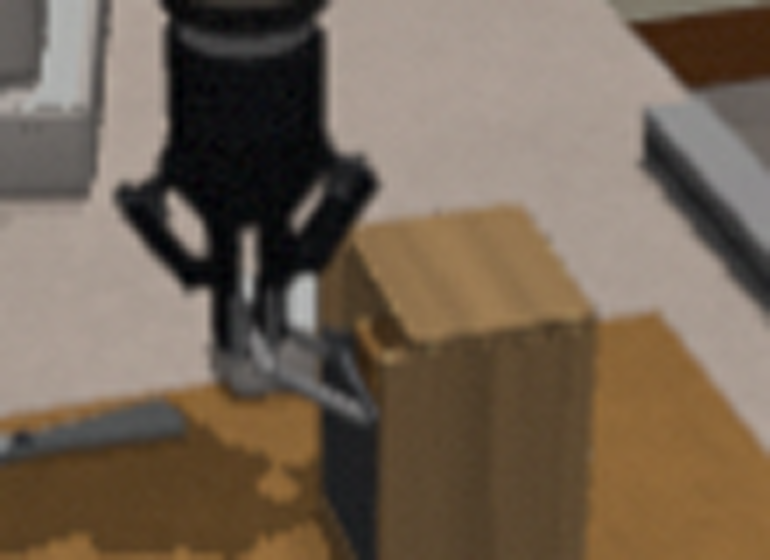

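View pics/t32.png

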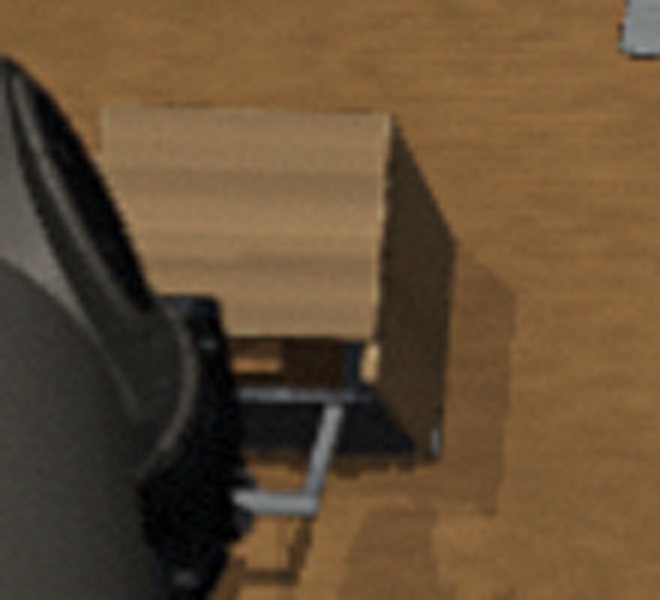

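The bar stopped at x = 0.5144, the same as the original shut position, with 10 N resisting. I'll ease off, release and rise clear.

Request:
{"method": "send_rows", "body": {
  "series": [
    [[-0.0022, 0, -0.001], [0, 0, 0]],
    [[0, 0, 0], [0, 0, 0]]
  ]
}}

```text
clock: 48.35
tcp_pos: [0.5143, 0.2486, 0.1398]
orientation: [3.14, -0.031, -0.004]
contact_force: [-1.3, -0.3, -3.3]
grip_width: 0.0087
```

Request:
{"method": "send_rows", "body": {
  "series": [
    [[0, 0, 0], [0, 0, 0]],
    [[0, 0, 0], [0, 0, 0]],
    [[0, 0, 0], [0, 0, 0]]
  ],
  "fingers": 175
}}

```text
clock: 48.72
tcp_pos: [0.5152, 0.2488, 0.1408]
orientation: [3.141, -0.032, -0.002]
contact_force: [0.3, 0.4, -0.6]
grip_width: 0.0268
```

Request:
{"method": "send_rows", "body": {
  "series": [
    [[0, 0, -0.015], [0, 0, 0]],
    [[0, 0, -0.025], [0, 0, 0]],
    [[0, 0, -0.03], [0, 0, 0]],
    [[-0.01, 0, -0.03], [0, 0, 0]],
    [[-0.03, 0, -0.02], [0, 0, 0]],
    [[-0.03, 0, 0], [0, 0, 0]],
    [[-0.03, 0, 0], [0, 0, 0]],
    [[0, 0, 0], [0, 0, 0]]
  ]
}}

```text
clock: 49.72
tcp_pos: [0.4137, 0.2511, 0.2619]
orientation: [-3.141, 0.028, 0.002]
contact_force: [-0.4, 0.6, 0.0]
grip_width: 0.0267
```

```bash
python3 - <<'E'
from binm import *
o=r.get_obs();print(o["contact_force"],o["grip_width"],o["tcp_pos"])
s=grab_frame("side");crop(s,240,130,110,90,7,"s33.png",proj(s,b2w([[-.05,.0335,.135],[-.05,-.0335,.135]],th=0)));cv2.imwrite("pics/side33.png",s["frame"][:,:,::-1])
t=grab_frame("top");crop(t,145,105,110,100,7,"t33.png",proj(t,b2w([[-.05,.0335,.135],[-.05,-.0335,.135]],th=0)));cv2.imwrite("pics/top33.png",t["frame"][:,:,::-1])
E
```

```text
[-0.3854  0.6474  0.0338] 0.0266732091098143 [0.4137 0.2511 0.2619]
```

View pics/s33.png

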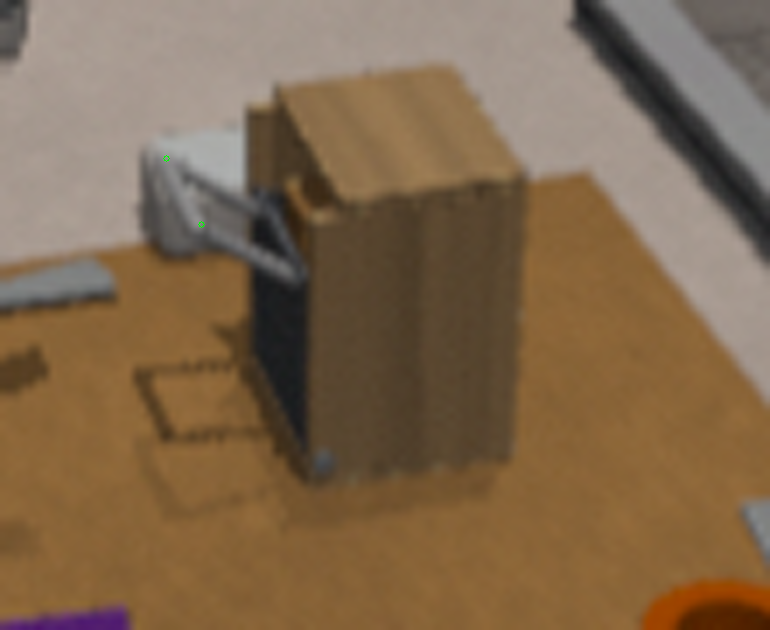

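View pics/t33.png

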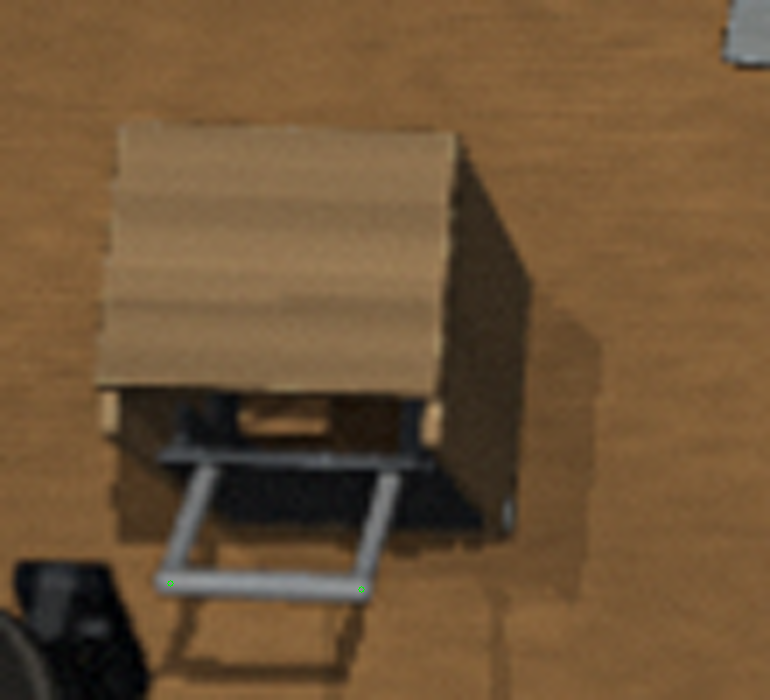

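View pics/top33.png

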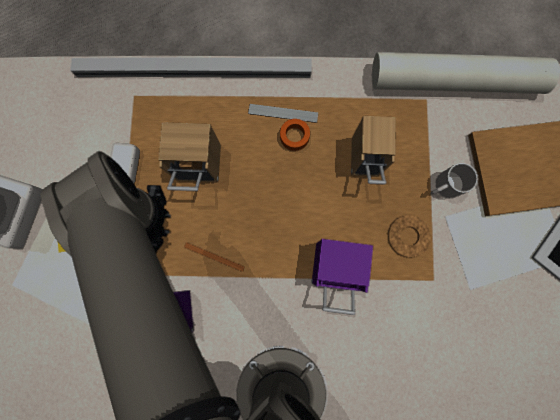

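The handle is back at its original shut pixels, and the block's top shows upright behind the front panel at (285,420) in the top crop. A quick difference check on the bystanders, then I'll hand in.

```bash
python3 - <<'E'
import cv2,numpy as np
for n,b in (("top0","top33"),("side0","side33")):
    d=cv2.absdiff(cv2.imread(f"pics/{n}.png"),cv2.imread(f"pics/{b}.png")).max(2)
    print(n)
    for k,(x,y,w,h) in ({"roll":(275,115,40,38),"narrow":(345,110,55,80),"ring":(385,210,48,50),"ruler":(245,100,75,25),"mug":(430,160,48,42),"widehandle":(160,170,50,22),"pencil":(180,238,66,35)} if n=="top0" else {"scissors":(203,165,58,22),"pencil":(215,190,25,35),"foam":(258,148,20,20),"narrow":(318,215,65,75),"widefront":(255,150,35,60),"mug":(340,305,50,55),"purple1":(150,145,50,70)}).items():
        print(k,(d[y:y+h,x:x+w]>45).sum())
E
```

```text
top0
roll 0
narrow 0
ring 0
ruler 0
mug 0
widehandle 11
pencil 0
side0
scissors 171
pencil 0
foam 0
narrow 0
widefront 7
mug 0
purple1 449
```

View pics/side33.png

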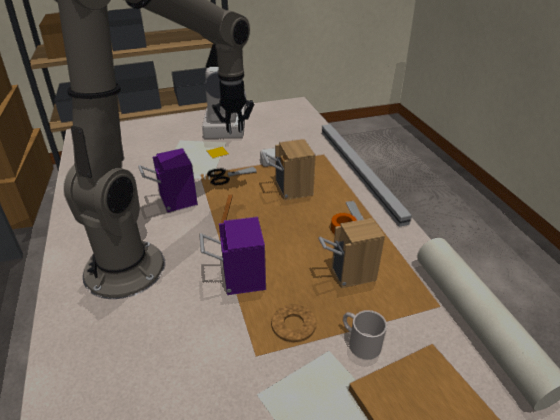

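The scissors at (220,175) and the purple unit at (175,180) are where they were; those differences are only the arm's shadow. Handing in.

```bash
python3 -c "
from bench import r
print(r.get_obs()['clock'],r.get_obs()['contact_force']);print(r.hand_in())"
```

```text
49.825 [-0.23333372  0.0939853  -0.46044452]
the job is handed in; nothing more can be done
None
```

The whole job was carried out in the order asked and handed in at 49.8 s; the hand-in reported no verdict.

**What I did:** I tipped the wide bin to its stop, where the force rose to 28 N with no more travel. I stood the block on end on the bench and let it go; the picture showed it standing free. I then regripped it by its 32 mm faces, lowered it onto the bin's floor and let go. Last, I gripped the handle and guided the bin shut.

**Last checks:**
- **Bin shut:** the handle stopped at x = 0.5144, as at the start, with about 10 N resisting. In both views it sits at its original shut pixels.
- **Block:** its top shows upright behind the front panel. The roof and front panel hide its base, so I could not see it resting on the floor after closing. It was parallel to the bin when I released it.
- **Other things:** the roll, ring, ruler, mug, pencil, foam model and narrow unit show no change. The scissors and one purple unit differed in the pixel check. Looking at the picture, I put that down to the arm's shadow; both are where they were.
- **Robot:** it was touching nothing at hand-in.

**One reading off the description:** the block pressed the bin floor with about 14 N just before release, more than the 3 N said to tilt the bin. The bin did not visibly move, and I eased off before letting go.

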